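# Snap the retaining ring onto the turntable spindle

## Robot

A 6-joint arm with a two-finger parallel gripper is mounted at the origin on the work surface. World frame = base frame: x ahead of the robot, y to its left, z up, the work surface at z = 0. Lengths are in m, angles in degrees, forces in N, time in s.
With the tool pointing down it reaches from about 0.275 to 0.85 m from the base axis. Payload 5.2 kg.
Tool frame: the origin (TCP) lies on the centre line of the jaws, within the pads' length; the fingertips stand 17 mm ahead of it and the grasp point (between the pads) lies 2 mm behind it; z points along the fingers, y is the direction in which the jaws open and shut (so a half turn about z gives the same grasp; the last joint's range is limited). The gripper opens to 85 mm and grips with 20 to 120 N. Pads are 22 mm wide; open, the fingers measure 114 mm over their backs; the gripper's body (76 mm by 85 mm) begins 54 mm behind the grasp point. The pads swing forward as they close: fully open they stand 13 mm farther back than shut.
Start: joints at [63.896, 14.817, 87.949, -0, 77.235, -11.62], TCP at [0.138, 0.533, 0.209] pointing down, gripper open.
Joint ranges: [-179.93, 179.93], [-52.35, 119.4], [10.71, 147.94], [-69.91, 249.91], [12.55, 155.21], [-178.61, 178.61]. Speed limits (degrees/s): [147.25, 147.25, 180, 180, 180, 180].

## Interface

Orientations are given as a 3x3 rotation matrix whose columns are the frame's x, y, z axes.
In Python, from bench import * gives the robot as it stands.
- The arm moves only by the tool arm_command, never from a script. Its argument "commands" is a list of rows, each a list of 4 numbers: the shift along the tool's x, y, z in mm, then the turn about the tool's z in degrees. In form: [[dx, dy, dz, roll], ...]. A call has 1 to 20 rows; each row is the pose to reach, as a shift and turn from the pose commanded when the call began, along the tool's axes at that moment; what a row does not reach only later rows make up. A row lasts 1/10 s, in which the tool goes at most 50 mm and 8.59 degrees, less where a joint would pass 70% of its speed; a pose out of reach is approached as far as the arm can. A call with a gripper value outside its range is refused whole. "grip" is the finger opening in mm, from 0 to 85.4, set as the call begins (left out, the last holds). The fingers move at their own pace and stop on an object; "newtons" is the grip in N (left out, the last holds). Time passes only in rows, so rows that repeat a pose let the fingers close. It gives the time, the measured TCP pose, the force and the opening at its end, in the units of the state.
- sense(): the state, without advancing time (a new reading comes with each control period).
- capture(name): name is "side" or "top"; returns the picture (420x560x3 uint8, red, green, blue); there is no depth.
- camera_info(name): a dict with "fx", "fy", "cx", "cy" (pixels), "view" (4x4, takes a point from world to camera coordinates). Camera axes: x right, y up, looking along -z (the intrinsics and any distortion apply to the point x, -y, -z); pixel columns grow to the right and rows downward; lengths in m; the calibration is good to about 2 mm. A picture is of the moment at which its call begins. camera_info takes no time and is no camera call.
- sign_off(): hands the job in, once; it reports no verdict.
The state is a dict: "t": time; "joint_positions": joint angles; "qvel": joint speeds; "effort": joint torques, N m; "position": TCP position; "tool_rot": TCP orientation; "contact_force": force on the tool from outside, world axes, zero at the start; "ft_torque": the same for the moment, N m; "gripper_width": finger opening in m.
Only numpy, scipy, OpenCV 4.12 (cv2) and the standard library are available. Lean on these libraries where they do the work, as an engineer would, in place of code of your own. Each camera call takes 0.05 s, during which the arm holds its last target.

## Task

The turntable's steel snap ring is lying loose around the top of its spindle. Take the ring pliers from their stand, put both tips in the ring's eyes, spread the ring, press it gently (never hard) down against the sprung yellow plate until the plate is right down, and let the ring contract into the spindle's groove so that it holds the plate down. Then put the pliers back upright in their stand and leave the other things on the bench alone.

Things in the scene. Friction and masses are not known exactly. Their poses are not given: they have to be found in the camera images.
- turntable: Small bench turntable fixed to the bench: aluminium wheel of 80 mm radius, top 58 mm above the bench, with an upright steel spindle through its centre. Origin on the spindle axis at bench height, z up. Wheel and spindle float on a soft spring foot and sink together several mm when pressed, so heights measured unloaded do not hold under load.
- spindle (a point): Point on the spindle axis, level with the ring's underside at the start (79 mm above the bench); moves with the spindle. The spindle has a nose of 11.5 mm radius (6 mm above to 0.5 mm below this point), a collar of 15 mm radius (0.5 to 6.5 mm below), then the brass groove of 13 mm radius (6.5 to 15 mm below) into which the ring snaps, under the collar.
- plate (a joint): Yellow sprung plate, a disc of 38 mm radius around the spindle; the ring lies on it. Value: how far it is pressed down relative to the spindle, m: 0 up, 0.0135 right down (firm stop). It starts to move at 4.4 N and needs about 9 N at the stop; beyond that only the soft foot gives. 15 N in all is ample, over 25 N is too hard. The ring home in the groove holds it at about 0.011.
- ring: Dark steel snap ring, 4.5 mm thick, 55 mm long, lying flat around the spindle's nose. Origin at its centre, underside; z up; +x points to its two eyes, at x = 25 mm, y = +8 and -8 mm: bosses 14 mm wide, 7 mm high, with through holes of 7.5 mm. Two inner lobes leave 13.5 mm radius when closed; each eye must move out 6 mm to pass the collar (the pliers give 8), at some 4 N.
- eyes (a point): Midpoint between the two eyes of the ring at the level of their top faces (25 mm along the ring's +x from its centre, 7 mm above its underside); axes as the ring's.
- ring_l (a joint): Left arm of the snap ring: how far it is spread, in rad: 0 closed, 0.13 and up clears the collar, about 0.17 with the pliers fully squeezed.
- ring_r (a joint): Right arm of the snap ring, likewise.
- pliers: Ring pliers, 130 mm tall, about 0.18 kg, upright in their stand, tips down. Origin midway between the tip ends, z up; handles and tips lie apart along y; a half turn about z changes nothing. Two round tips, 4 mm thick, 6 mm long, tapered, at y = +8 and -8 mm; above them 8 mm square shoulders that bear on the eyes. Pivot block 24 x 52 x 14 mm, 54 to 68 mm above the tip ends.
- pliers_grip (a point): Point to grip the pliers: midway between the green handle pads, 116 mm above the tip ends; axes as the pliers'. Pads 28 mm wide (x), 28 mm tall, 60 mm over their outer faces (y). Squeezed up to 8 N the tips stay closed; above 10 N or so the handles close and the tips spread, as much as each handle moves in; about 25 N with the ring on them brings them to the stop (handles 44 mm, tips 32 mm apart).
- pliers_l (a joint): One lever of the pliers, rad: 0 tips closed (16 mm apart), 0.155 fully spread (32 mm apart). The other lever moves alike.
- stand_slot (a point): Wooden pliers stand, fixed, 90 x 100 mm and 60 mm high: centre of the slot in its top face. The slot is 18 mm (x) by 36 mm (y); the tips hang in it and the pivot block rests on the top face, so that the tip ends are 54 mm below this point.
- jar: Amber jar with metal lid, 72 mm wide, 85 mm tall, bystander. Origin at its underside.
- bottle: White plastic bottle, 64 mm wide, 130 mm tall, bystander. Origin at its underside.
- pot: Terracotta pot, 120 mm wide, 130 mm tall, bystander. Origin at its underside.
- brush: Brush, 180 mm long, lying, bystander.
- washer: Loose brass washer, 38 mm wide, 5 mm thick, on the black mat, bystander.
- driver: Screwdriver, 170 mm long, on the black mat, bystander.
Things that resemble listed ones, but are neither listed nor needed, are in the scene too. Several things have the shape of the ring; the one meant has the colours described above.

How it is judged:
By the outcome, as a careful person would: the job done as asked, in the order asked, and still so for the second after the job is handed in, with the robot touching nothing.
It also fails if it takes over 58 s, if anything falls off the work surface, if the arm or the gripper's body presses on something with over 40 N, if the wrist force passes 120 N, or if a joint passes its speed limit or range.

## Working session

There is one attempt and no reset: what is moved stays moved. The work goes in short steps, Python scripts to look and compute and a tool call to move; the robot and the scene stay as the last step left them, time stands still between calls to the robot, and variables do not carry over. Pictures are saved under pics/ and viewed, and the job is handed in when it is done.

Besides the shell and the picture viewer there is one more tool, called by a JSON object that holds its "op" and its "data". arm_command: Moves the arm, as the interface text tells. Its arguments: {"type":"object","properties":{"commands":{"type":"array"},"grip":{"type":"number"},"newtons":{"type":"number"}},"required":["commands"]}

```bash
ls; mkdir -p pics
python3 - <<'E'
from bench import *
import cv2
s=sense();print({k:s[k] for k in s})
for n in("side","top"):
    im=capture(n);cv2.imwrite(f"pics/{n}0.png",im[:,:,::-1]);print(n,camera_info(n))
E
```

```text
pics
{'t': 0.0, 'joint_positions': array([ 6.38973976e+01,  1.48616520e+01,  8.80123606e+01,  8.33220587e-04,
        7.72376239e+01, -1.16205061e+01]), 'qvel': array([-0.027323  , -0.01355536,  0.00971991, -0.0363639 ,  0.03572667,
       -0.03635465]), 'effort': array([ 8.29041110e-04, -4.46039450e+01, -2.90571892e+01, -1.46093230e-04,
        1.19384957e-02, -9.53890066e-06]), 'position': array([0.13725522, 0.53198234, 0.20834331]), 'tool_rot': array([[-9.68224848e-01,  2.50079761e-01, -8.70003965e-04],
       [ 2.50080945e-01,  9.68223363e-01, -1.74345896e-03],
       [ 4.06354364e-04, -1.90563170e-03, -9.99998102e-01]]), 'contact_force': array([-0.098271  , -0.35695705,  0.32631503]), 'ft_torque': array([ 0.05277008, -0.01225661, -0.03908205]), 'gripper_width': 0.08566510873928335}
side {'fx': 419.3810930035535, 'fy': 419.3810930035535, 'cx': 278.4806261791365, 'cy': 209.31867182567734, 'view': array([[-8.36335464e-01, -5.48217998e-01, -1.39036809e-04,
         4.15367904e-01],
       [ 4.19484724e-01, -6.40109307e-01,  6.43655685e-01,
        -3.33574108e-01],
       [-3.52952630e-01,  5.38253752e-01,  7.65315189e-01,
        -9.07549968e-01],
       [ 0.00000000e+00,  0.00000000e+00,  0.00000000e+00,
         1.00000000e+00]])}
top {'fx': 406.5015737363175, 'fy': 406.5015737363175, 'cx': 279.1085637406609, 'cy': 207.21605416231927, 'view': array([[ 0.0031581 , -0.99997152, -0.00685466, -0.05215103],
       [ 0.98879489,  0.00209961,  0.14926574, -0.56284341],
       [-0.1492471 , -0.00724925,  0.98877336, -1.2001702 ],
       [ 0.        ,  0.        ,  0.        ,  1.        ]])}
```

View pics/side0.png

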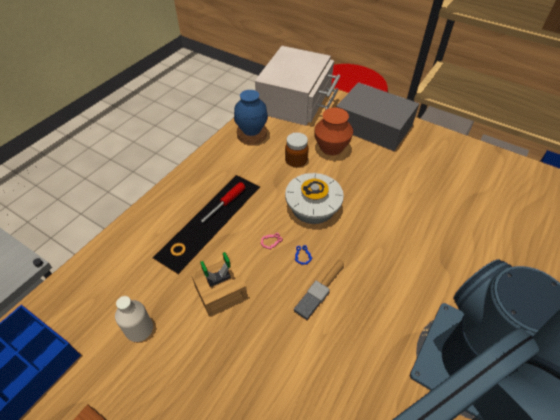

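View pics/top0.png

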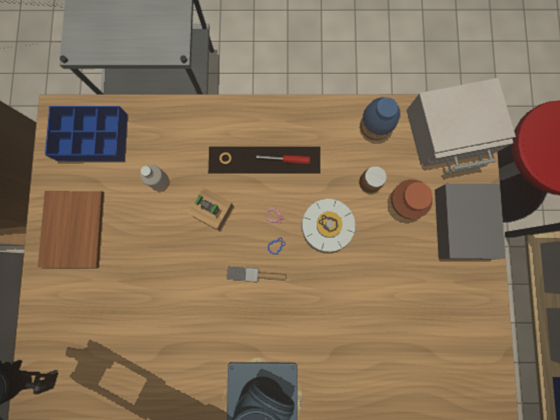

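The side view shows the turntable near (315,190) and the stand near (220,285). The top view shows the turntable near (329,224) and the stand near (212,211). I'll enlarge both areas.

Run:
```python
import cv2,numpy as np
s=cv2.imread("pics/side0.png");t=cv2.imread("pics/top0.png")
def crop(im,x0,y0,w,h,f):
    c=cv2.resize(im[y0:y0+h,x0:x0+w],None,fx=f,fy=f,interpolation=cv2.INTER_CUBIC)
    for k in range(0,w,10):
        cv2.putText(c,str(x0+k),(k*f,8),0,.3,(0,0,255),1); c[10:16,k*f]=(0,0,255)
    for k in range(0,h,10):
        cv2.putText(c,str(y0+k),(0,k*f+4),0,.3,(0,0,255),1); c[k*f,18:24]=(0,0,255)
    return c
cv2.imwrite("pics/c1.png",np.hstack([crop(t,300,195,60,60,6),crop(t,185,180,60,60,6)]))
cv2.imwrite("pics/c2.png",np.hstack([crop(s,280,160,65,65,6),crop(s,190,245,65,65,6)]))
```

```text
(no output)
```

View pics/c1.png

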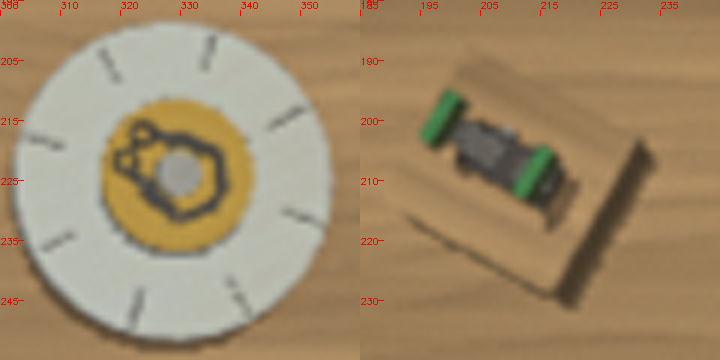

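View pics/c2.png

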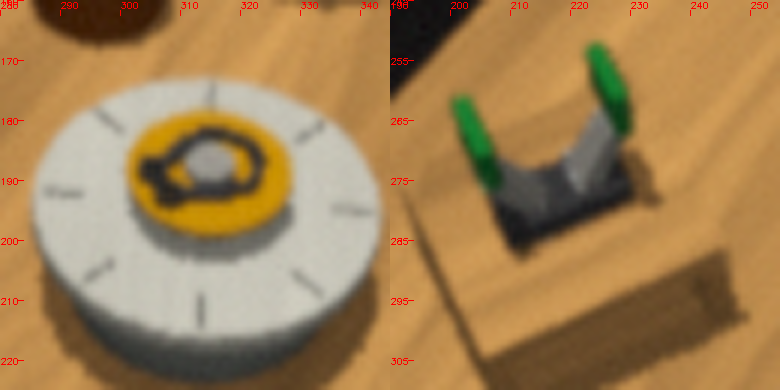

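```bash
cat > h.py <<'E'
import numpy as np,cv2
from scipy.optimize import least_squares
from bench import *
CI={n:camera_info(n) for n in("side","top")}
def proj(n,P):
    c=CI[n];P=np.atleast_2d(P);Q=(c["view"]@np.c_[P,np.ones(len(P))].T).T
    return np.c_[c["cx"]+c["fx"]*Q[:,0]/-Q[:,2], c["cy"]+c["fy"]*-Q[:,1]/-Q[:,2]]
def ray(n,uv):
    c=CI[n];R=c["view"][:3,:3];t=c["view"][:3,3]
    d=R.T@np.array([(uv[0]-c["cx"])/c["fx"],-(uv[1]-c["cy"])/c["fy"],-1]);return -R.T@t,d
def atz(n,uv,z):
    o,d=ray(n,uv);return o+d*(z-o[2])/d[2]
def tri(uvs,uvt):
    f=lambda P:np.r_[(proj("side",P)[0]-uvs),(proj("top",P)[0]-uvt)]
    r=least_squares(f,[.5,0,.1]);return r.x,r.fun
def big(im,x0,y0,w,h,f):
    c=cv2.resize(im[y0:y0+h,x0:x0+w],None,fx=f,fy=f,interpolation=cv2.INTER_CUBIC)
    st=5 if f>=10 else 10
    for k in range(0,w,st):
        cv2.putText(c,str(x0+k),(int((k+.5)*f)-8,8),0,.3,(0,0,255),1); c[10:16,int((k+.5)*f)]=(0,0,255)
    for k in range(0,h,st):
        cv2.putText(c,str(y0+k),(0,int((k+.5)*f)+4),0,.3,(0,0,255),1); c[int((k+.5)*f),18:24]=(0,0,255)
    return c
E
python3 - <<'E'
from h import *
for n in CI:
    print(n,'campos',ray(n,(0,0))[0])
    im=cv2.imread(f"pics/{n}0.png");hsv=cv2.cvtColor(im,cv2.COLOR_BGR2HSV)
    c={'top':(330,224),'side':(314,188)}[n]
    # yellow: region
    m=cv2.inRange(hsv,(15,140,90),(32,255,255))
    mm=np.zeros_like(m);cv2.circle(mm,c,26 if n=='top' else 30,255,-1);m&=mm
    m=cv2.morphologyEx(m,cv2.MORPH_OPEN,np.ones((2,2)))
    pts=cv2.convexHull(cv2.findNonZero(m));e=cv2.fitEllipse(pts);print('yellow',e,m.sum()/255,atz(n,e[0],.079))
    g=cv2.inRange(hsv,(40,90,40),(80,255,255));g[:, :150]=0
    nn,l,st,ce=cv2.connectedComponentsWithStats(g)
    for i in range(1,nn):
        if st[i,4]>8: print('green',st[i],ce[i],atz(n,ce[i],.122))
E
```

```text
side campos [0.166994   0.50268045 0.9093264 ]
yellow ((315.4070129394531, 180.0062255859375), (39.62063217163086, 57.472801208496094), 91.64613342285156) 948.0 [ 0.52275172 -0.2249702   0.079     ]
green [223 252   7  16  56] [226.30357143 259.30357143] [0.54756725 0.13449938 0.122     ]
green [201 261   7  16  57] [204.10526316 268.49122807] [0.57356209 0.18014366 0.122     ]
top campos [ 0.37757946 -0.05966813  1.27035208]
yellow ((329.97882080078125, 224.8437042236328), (23.78669548034668, 24.286653518676758), 151.1665496826172) 255.0 [ 0.50527038 -0.2007734   0.079     ]
green [195 195   7   9  32] [198.09375 199.15625] [0.57381027 0.18130949 0.122     ]
green [211 204   6   9  28] [213.60714286 208.35714286] [0.54721664 0.13601465 0.122     ]
```

Run:
```python
from h import *
from scipy.spatial import ConvexHull
ims={n:cv2.imread(f"pics/{n}0.png") for n in CI}
S=8
def render(n,polys,x0,y0,w,h):
    a=np.zeros((h*S,w*S),np.uint8)
    for P in polys:
        uv=proj(n,P);q=((uv-[x0,y0]+.5)*S-.5)
        hull=cv2.convexHull(np.round(q*16).astype(np.int32));cv2.fillConvexPoly(a,hull,255,shift=4)
    return cv2.resize(a,(w,h),interpolation=cv2.INTER_AREA)/255.
# yellow disc: soft yellow measure
R={'top':(308,202,46,46),'side':(295,172,40,36)}
circ=np.array([[np.cos(a),np.sin(a)] for a in np.linspace(0,2*np.pi,72)])
def soft(n):
    x0,y0,w,h=R[n];c=ims[n][y0:y0+h,x0:x0+w].astype(float)
    return c
# yellow saturation mask
for n in R:
    x0,y0,w,h=R[n];c=soft(n);sat=(c.max(2)-c.min(2))/(c.max(2)+1)
    m=np.clip((sat-.15)/.5,0,1)
    # keep central component, fill interior (ring, spindle)
    b=(m>.5).astype(np.uint8);nn,l,st,ce=cv2.connectedComponentsWithStats(b)
    k=l[:, :];i=np.argmin([np.hypot(*(ce[j]-[w/2,h/2])) if st[j,4]>30 else 99 for j in range(nn)][1:])+1 
    bb=(l==i).astype(np.uint8);hull=cv2.convexHull(cv2.findNonZero(bb));f=np.zeros_like(bb);cv2.fillConvexPoly(f,hull,1)
    e=cv2.fitEllipse(hull);M=cv2.moments(f,True)
    print(n,'ell',np.add(e[0],[x0,y0]),e[1:],'cen',M['m10']/M['m00']+x0,M['m01']/M['m00']+y0,st[i])
    cen=np.array([M['m10']/M['m00']+x0,M['m01']/M['m00']+y0]);
    f2=lambda p:(np.mean(proj(n,np.c_[p[0]+.038*circ[:,0],p[1]+.038*circ[:,1],np.full(72,.079)]),0)-cen)
    print('axis',least_squares(f2,[.51,-.2]).x)
# pads
G={'top':(188,188,36,30),'side':(194,244,44,40)}
obs={}
for n in G:
    x0,y0,w,h=G[n];c=ims[n][y0:y0+h,x0:x0+w].astype(float);obs[n]=np.clip((c[:,:,1]-c[:,:,2]-5)/60.,0,1)
def boxes(p,th):
    x,y,a=p;ca,sa=np.cos(a),np.sin(a);out=[]
    for s in(1,-1):
        B=[]
        for dx in(-.014,.014):
            for dy in(.030,.030-th):
                for z in(.108,.136):B.append([x+ca*dx-sa*s*dy,y+sa*dx+ca*s*dy,z])
        out.append(np.array(B))
    return out
from scipy.optimize import minimize
for sel in (['top'],['side'],['top','side']):
  best=None
  for th in(.006,.008,.010):
    f=lambda p:sum(((render(n,boxes([p[0]/100,p[1]/100,p[2]],th),*G[n])-obs[n])**2).sum() for n in sel)
    r=minimize(f,[56.05/1,15.8,np.radians(-30)],method='Nelder-Mead',options=dict(initial_simplex=[[56,15.8,-.52],[56.4,15.8,-.52],[56,16.2,-.52],[56,15.8,-.42]]))
    if best is None or r.fun<best[0]:best=(r.fun,th,r.x)
  print(sel,best[0],best[1],best[2][:2]/100,np.degrees(best[2][2]))
```

```text
top ell [332.21548271 225.09002304] ((6.686326026916504, 10.320176124572754), 49.14750289916992) cen 332.2916666666667 225.52083333333334 [20 19  8  9 32]
axis [ 0.50284921 -0.20753524]
side ell [314.50444603 188.58768845] ((21.277450561523438, 27.97857666015625), 96.2654037475586) cen 314.5650406504065 188.619918699187 [  6   6  28  22 355]
axis [ 0.50818914 -0.19606813]
['top'] 34.21121972318338 0.006 [0.56105137 0.15960757] -30.756280645053938
['side'] 29.999675124951942 0.006 [0.56126269 0.15667407] -32.60945257579812
['top', 'side'] 67.92189830834295 0.006 [0.56015883 0.15760327] -32.366081301385385
```

Run:
```python
from h import *
t=cv2.imread("pics/top0.png");s=cv2.imread("pics/side0.png")
cv2.imwrite("pics/c3.png",np.hstack([big(t,314,207,32,34,12),big(s,298,174,32,34,12)]))
for uv,z in (((329.25,223.9),.079),((329.5,223.6),.085),((323.4,216.6),.086),((320.6,221.3),.086)): print(atz('top',uv,z))
print(atz('side',(314.6,188.6),.079))
```

```text
[ 0.50805607 -0.19867336  0.079     ]
[ 0.50828386 -0.19871833  0.085     ]
[ 0.52877765 -0.18103405  0.086     ]
[ 0.51488355 -0.17265657  0.086     ]
[ 0.50844651 -0.19584474  0.079     ]
```

View pics/c3.png

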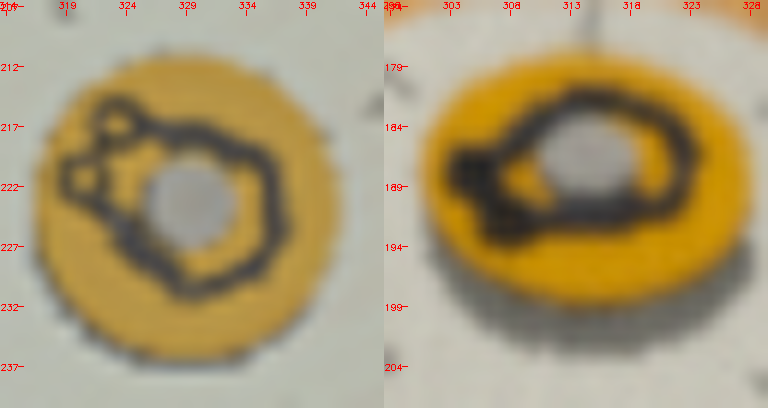

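```bash
cat >> h.py <<'E'
def row(x,y,z,yaw):
    s=sense();R=s["tool_rot"];p=s["position"]
    d=R.T@(np.array([x,y,z])-p)*1000
    cur=np.degrees(np.arctan2(R[1,1],R[0,1]));a=(cur-yaw)  # roll + = world -
    a=(a+180)%360-180
    print("row",np.round(d,1),"roll",round(a,1),"cur yaw",round(cur,1),"t",s["t"])
E
python3 - <<'E'
from h import *
row(.5605,.158,.20,58.5)
for uv in((323.67,216.83),(320.5,221.4)):print(atz('top',uv,.086))
E
```

```text
row [-503.3 -256.3    8.7] roll 17.0 cur yaw 75.5 t 0.1
[ 0.52809936 -0.18181672  0.086     ]
[ 0.51458816 -0.1723603   0.086     ]
```

{"op": "arm_command", "data": {"commands": [[-503,-256,8,17],[-503,-256,8,17],[-503,-256,8,17],[-503,-256,8,17],[-503,-256,8,17],[-503,-256,8,17],[-503,-256,8,17],[-503,-256,8,17],[-503,-256,8,17],[-503,-256,8,17],[-503,-256,8,17],[-503,-256,8,17],[-503,-256,8,17],[-503,-256,8,17],[-503,-256,8,17],[-503,-256,8,17],[-503,-256,8,17]], "grip": 85}}

```text
t: 1.8
position: [0.5598, 0.1599, 0.2016]
tool_rot: [[-0.854, 0.521, 0.0], [0.521, 0.854, 0.0], [-0.0, 0.0, -1.0]]
contact_force: [-0.1, -0.2, -0.3]
gripper_width: 0.0851
```

Run:
```python
from h import *
s=sense();print(s["position"],s["joint_positions"])
row(.5605,.158,.12,58.5)
im=capture("side");cv2.imwrite("pics/s1.png",big(im[:,:,::-1],170,190,100,110,6))
im=capture("top");cv2.imwrite("pics/t1.png",big(im[:,:,::-1],170,150,80,80,7))
```

```text
[0.55980019 0.15994823 0.20158348] [ 4.97102855e+00  1.83940626e+01  8.41000649e+01  6.05064740e-03
  7.74854928e+01 -5.36442512e+01]
row [-1.6 -1.3 81.6] roll 0.1 cur yaw 58.6 t 1.8
```

View pics/s1.png

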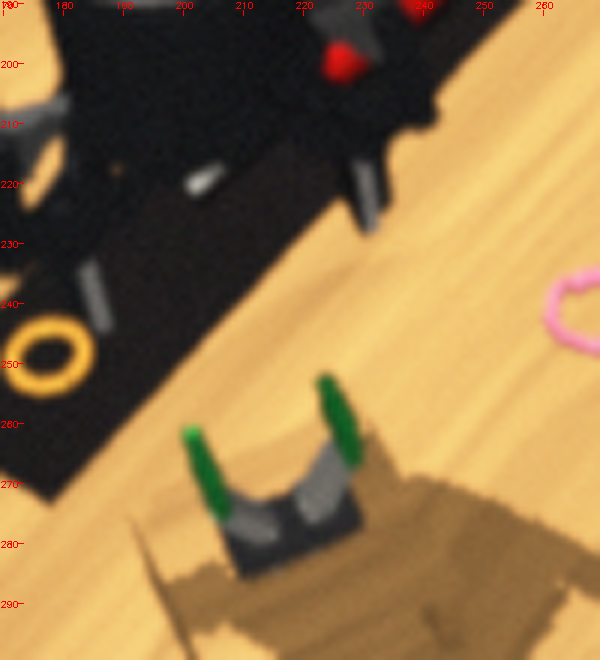

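View pics/t1.png

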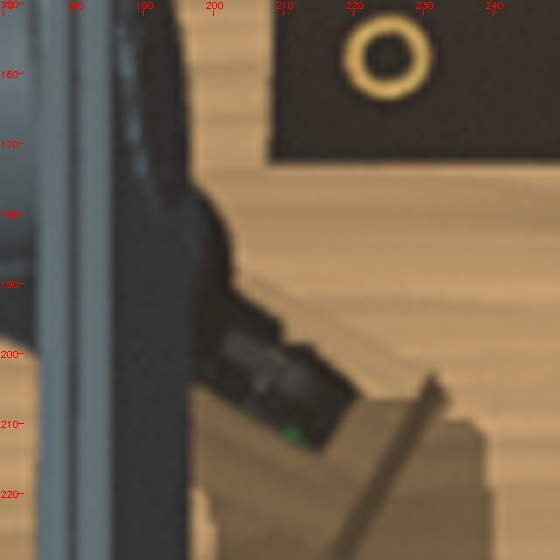

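Run:
```python
from h import *
y=np.array([.521,.854,0])
for z in(.185,.1976): print(proj('side',[np.array([.5598,.1599,z])+k*y for k in(.0425,-.0425,0)]))
print(proj('side',[.5605,.158,.122]),proj('top',[.5605,.158,.122]),proj('top',[.5598,.1599,.185]))
```

```text
[[191.81316892 255.8062592 ]
 [230.33483545 241.42742913]
 [211.33127196 248.52081409]]
[[190.83612439 252.35705693]
 [229.80615868 237.91251136]
 [210.58429769 245.03724328]]
[[215.12627698 264.09086453]] [[206.06682829 203.75331711]] [[201.07082654 200.3421861 ]]
```

{"op": "arm_command", "data": {"commands": [[-1.5,-1.5,45,0],[-1.5,-1.5,45,0],[-1.5,-1.5,45,0]]}}

```text
t: 2.2
position: [0.5601, 0.1569, 0.1559]
tool_rot: [[-0.853, 0.522, -0.003], [0.522, 0.853, -0.0], [0.002, -0.002, -1.0]]
contact_force: [0.6, -0.4, 0.7]
gripper_width: 0.0849
```

Run:
```python
from h import *
s=sense();print(s["position"])
im=capture("side");c=big(im[:,:,::-1],170,200,90,100,6);c=np.clip(255*(c/255.)**.55,0,255).astype(np.uint8);cv2.imwrite("pics/s2.png",c)
p=s["position"];y=s["tool_rot"][:,1]
for z in(.004,-.01,-.02): print(proj('side',[p-[0,0,z]+k*y for k in(.0425,-.0425,0)]))
```

```text
[0.5601385  0.15692102 0.15593092]
[[195.07599804 263.4254368 ]
 [232.37662302 249.29269373]
 [213.96609379 256.26821437]]
[[194.06208061 259.79870418]
 [231.83014857 245.59188305]
 [213.19181318 252.60287173]]
[[193.32264288 257.15377188]
 [231.43182375 242.89436486]
 [212.62729212 249.93050324]]
```

View pics/s2.png

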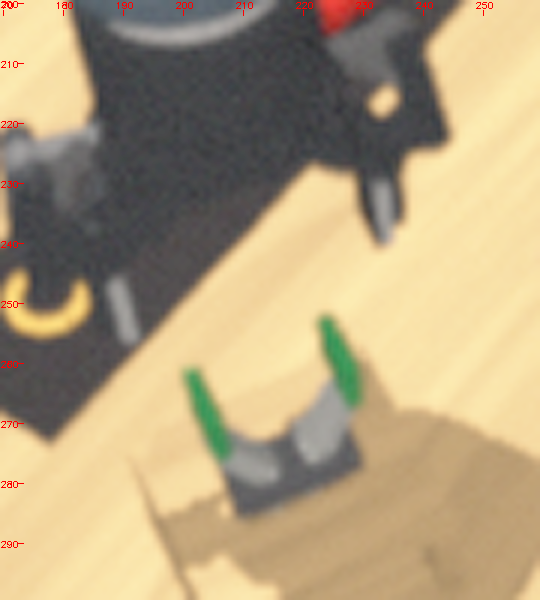

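Run:
```python
from h import *
im=capture("top");c=big(im[:,:,::-1],180,170,60,60,9);c=np.clip(255*(c/255.)**.5,0,255).astype(np.uint8);cv2.imwrite("pics/t2.png",c)
s=sense();p=s["position"];y=s["tool_rot"][:,1];x=s["tool_rot"][:,0]
for z in(0.004,-.02):
  for q in (-.011,.011): print(z,q,proj('top',[p-[0,0,z]+k*y+q*x for k in(.0425,.057,-.0425,-.057)]).round(1).tolist(),proj('side',[p-[0,0,z]+k*y+q*x for k in(.0425,.057,-.0425,-.057)]).round(1).tolist())
print(proj('top',p-[0,0,-.15]))
```

```text
0.004 -0.011 [[193.8, 190.3], [189.5, 187.6], [219.3, 206.0], [223.6, 208.7]] [[192.7, 258.6], [186.1, 261.0], [229.8, 244.7], [236.0, 242.4]]
0.004 0.011 [[189.4, 196.9], [185.1, 194.2], [215.0, 212.7], [219.3, 215.4]] [[195.9, 266.5], [189.3, 269.0], [233.5, 252.3], [239.7, 249.9]]
-0.02 -0.011 [[191.9, 188.6], [187.5, 185.9], [217.9, 204.7], [222.4, 207.4]] [[190.9, 252.3], [184.2, 254.7], [228.8, 238.3], [235.1, 236.0]]
-0.02 0.011 [[187.5, 195.4], [183.1, 192.6], [213.5, 211.5], [218.0, 214.3]] [[194.1, 260.3], [187.4, 262.8], [232.5, 245.9], [238.9, 243.5]]
[[192.27327654 191.02236865]]
```

View pics/t2.png

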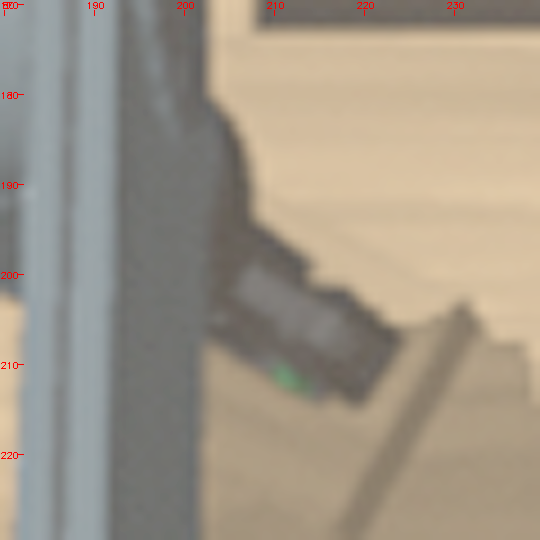

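{"op": "arm_command", "data": {"commands": [[0,1,36,0],[0,1,36,0],[0,1,36,0]]}}

```text
t: 2.6
position: [0.5617, 0.1577, 0.1212]
tool_rot: [[-0.853, 0.522, -0.0], [0.522, 0.853, -0.0], [0.0, -0.0, -1.0]]
contact_force: [-0.2, -0.1, 0.2]
gripper_width: 0.0852
```

Run:
```python
from h import *
s=sense();print(s["position"])
im=capture("side");c=big(im[:,:,::-1],170,210,90,100,6);c=np.clip(255*(c/255.)**.55,0,255).astype(np.uint8);cv2.imwrite("pics/s3.png",c)
```

```text
[0.56167216 0.15768965 0.12121069]
```

View pics/s3.png

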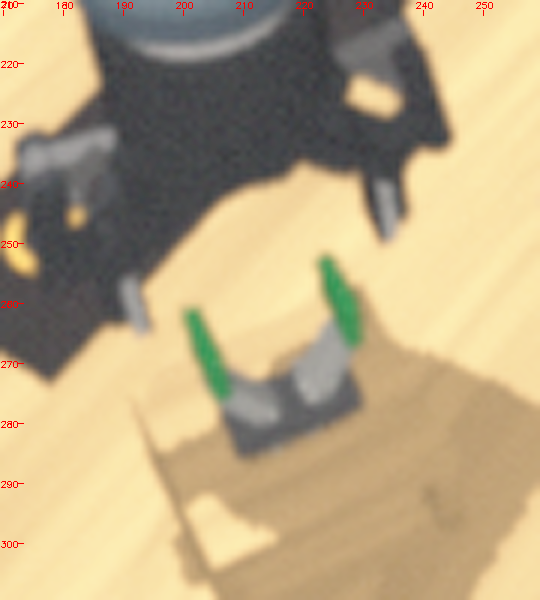

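{"op": "arm_command", "data": {"commands": [[0,0,0,0],[0,0,0,0],[0,0,0,0],[0,0,0,0]], "grip": 66, "newtons": 20}}

```text
t: 3.05
position: [0.5617, 0.1577, 0.1207]
tool_rot: [[-0.853, 0.522, 0.001], [0.522, 0.853, 0.0], [-0.001, 0.0, -1.0]]
contact_force: [-1.0, -0.6, 0.1]
gripper_width: 0.0663
```

Run:
```python
from h import *
s=sense();print(s["position"],s["gripper_width"],s["contact_force"])
im=capture("side");c=big(im[:,:,::-1],170,210,90,100,6);c=np.clip(255*(c/255.)**.55,0,255).astype(np.uint8);cv2.imwrite("pics/s4.png",c)
p=s["position"];y=s["tool_rot"][:,1];x=s["tool_rot"][:,0]
for z in (.012,0,-.012):print(proj('side',[p-[0,0,z]+k*y+.011*x for k in(.033,-.033)]))
```

```text
[0.56173146 0.15766347 0.12070426] 0.06625835794294775 [-0.96212321 -0.58722757  0.13510438]
[[202.98678497 276.29075895]
 [231.05926748 265.3875875 ]]
[[202.22671772 273.41683242]
 [230.59085789 262.46214847]]
[[201.45120593 270.48450785]
 [230.1131176  259.47843477]]
```

View pics/s4.png

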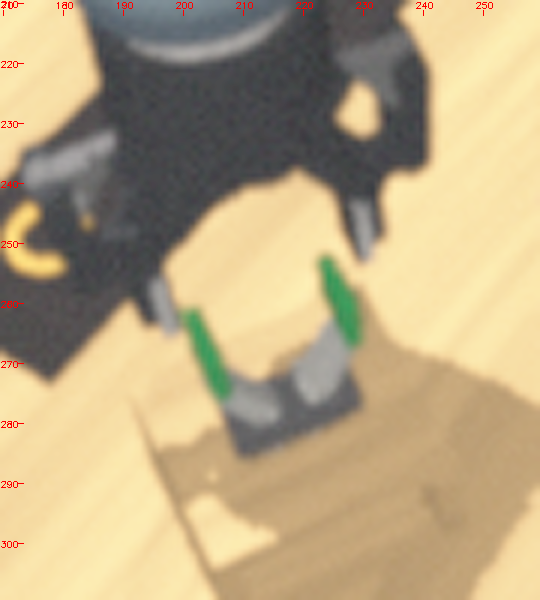

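{"op": "arm_command", "data": {"commands": [[0,1,10,0],[0,1,10,0]]}}

```text
t: 3.3
position: [0.561, 0.1585, 0.1086]
tool_rot: [[-0.853, 0.522, -0.003], [0.522, 0.853, -0.0], [0.002, -0.002, -1.0]]
contact_force: [-0.7, 0.6, 0.1]
gripper_width: 0.0657
```

Run:
```python
from h import *
s=sense();print(s["position"],s["gripper_width"],s["contact_force"])
im=capture("side");c=big(im[:,:,::-1],185,230,55,60,10);c=np.clip(255*(c/255.)**.55,0,255).astype(np.uint8);cv2.imwrite("pics/s5.png",c)
im=capture("top");c=big(im[:,:,::-1],180,170,60,60,9);c=np.clip(255*(c/255.)**.5,0,255).astype(np.uint8);cv2.imwrite("pics/t5.png",c)
```

```text
[0.56102435 0.15845253 0.10855755] 0.06567246170994916 [-0.72740655  0.55422616  0.14663598]
```

View pics/s5.png

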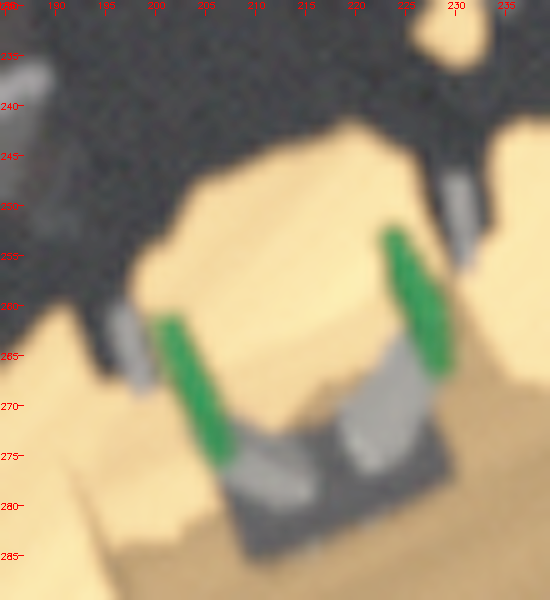

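View pics/t5.png

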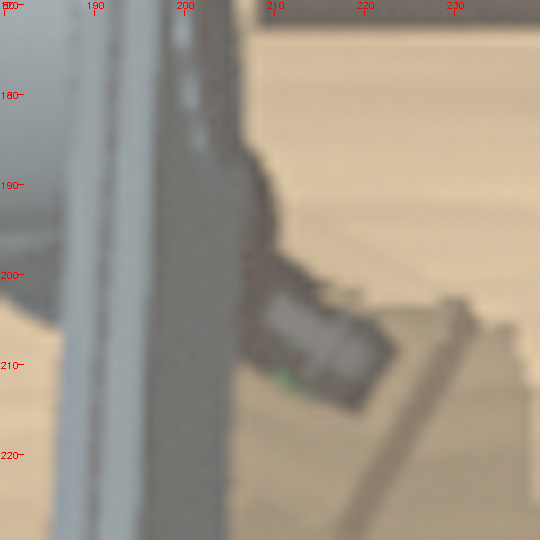

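Run:
```python
from h import *
s=sense();p=s["position"];R=s["tool_rot"]
for z in(.1,.12,.14,.16): print(z,(R.T@(atz('top',(221.2,211.7),z)-p)*1000).round(1), 'side rightstrip bottom',(R.T@(atz('side',(231.2,256.8),z)-p)*1000).round(1),'left',(R.T@(atz('side',(199,268),z)-p)*1000).round(1))
for n,uv in(('side',(229,267)),('side',(207,276)),('side',(224,252)),('side',(201,261))):
  for z in (.108,.122,.136): print(n,uv,z,(R.T@(atz(n,uv,z)-p)*1000).round(1))
```

```text
0.1 [ -3.7 -46.    9.5] side rightstrip bottom [-16.7 -43.6   9.5] left [-19.5  33.    9.4]
0.12 [ -2.9 -50.  -10.5] side rightstrip bottom [ -3.5 -40.4 -10.5] left [ -6.2  34.3 -10.6]
0.14 [ -2.  -54.1 -30.5] side rightstrip bottom [  9.7 -37.2 -30.5] left [  7.   35.6 -30.6]
0.16 [ -1.2 -58.1 -50.5] side rightstrip bottom [ 22.9 -33.9 -50.5] left [ 20.3  37.  -50.6]
side (229, 267) 0.108 [ 12.  -28.    1.5]
side (229, 267) 0.122 [ 20.8 -26.  -12.5]
side (229, 267) 0.136 [ 29.6 -24.  -26.5]
side (207, 276) 0.108 [13.  24.1  1.4]
side (207, 276) 0.122 [ 21.8  25.2 -12.6]
side (207, 276) 0.136 [ 30.7  26.3 -26.6]
side (224, 252) 0.108 [-30.8 -32.1   1.4]
side (224, 252) 0.122 [-21.2 -30.  -12.6]
side (224, 252) 0.136 [-11.6 -27.9 -26.6]
side (201, 261) 0.108 [-30.   23.6   1.4]
side (201, 261) 0.122 [-20.4  24.7 -12.6]
side (201, 261) 0.136 [-10.8  25.8 -26.6]
```

```bash
python3 - <<'E'
from h import *
s=sense();p=s["position"];R=s["tool_rot"]
for q in(-.038,0,.038):
  print(q,[proj('side',p+R@np.array([q,k,-dz]))[0].round(1).tolist() for dz in(.056,.09) for k in(.0425,0,-.0425)])
print(proj('side',[.5605,.158,.06]),proj('side',[0.561,.158,.136]))
E
cat > /dev/null
python3 - <<'E'
import sys;sys.path.insert(0,'.')
from h import *
im=capture("side")[:,:,::-1];c=cv2.resize(im[100:320,140:360],None,fx=2.7,fy=2.7,interpolation=cv2.INTER_CUBIC);c=np.clip(255*(c/255.)**.5,0,255).astype(np.uint8);cv2.imwrite("pics/s6.png",c)
E
```

```text
-0.038 [[187.6, 246.7], [206.4, 239.8], [224.7, 233.2], [184.9, 237.3], [204.2, 230.4], [223.1, 223.7]]
0 [[193.1, 260.1], [212.2, 252.9], [230.8, 245.9], [190.4, 250.9], [210.2, 243.6], [229.4, 236.6]]
0.038 [[198.8, 274.2], [218.3, 266.7], [237.4, 259.3], [196.3, 265.2], [216.4, 257.6], [236.1, 250.1]]
[[218.21504728 278.59921298]] [[214.20551643 260.50095971]]
```

View pics/s6.png

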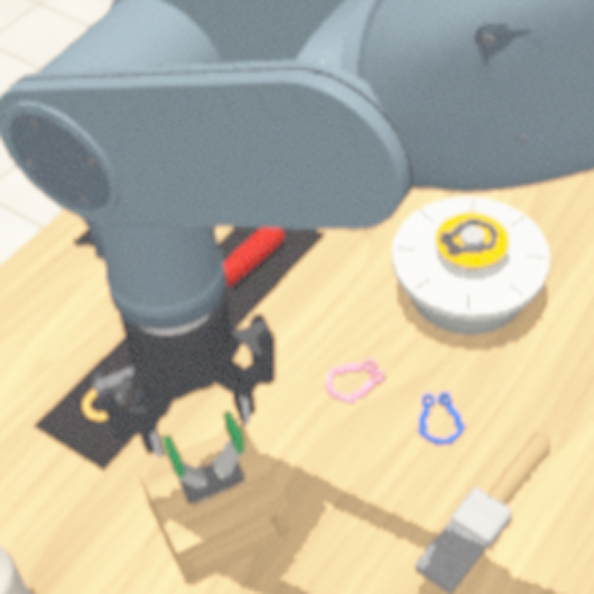

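Run:
```python
from h import *
s=sense();p=s["position"];R=s["tool_rot"]
for a,b in(((239.5,240),(221.2,211.7)),((240.7,240.7),(219,215)),((240.5,230),(221.2,211.7))):
  P,f=tri(a,b);print(P,f.round(1),(R.T@(P-p)*1000).round(1))
```

```text
[0.52892483 0.10528363 0.17586477] [-0.4 -0.1  0.2  0.4] [  0.3 -62.6 -66. ]
[0.51999859 0.11026852 0.18553094] [ 0.1  0.  -0.  -0.1] [ 10.6 -63.  -75.7]
[0.52557774 0.10095182 0.20876156] [ 0.  0. -0. -0.] [  0.9 -68.1 -98.9]
```

{"op": "arm_command", "data": {"commands": [[0,0,6,0],[0,0,12,0],[0,0,18,0],[0,0,18,0]]}}

```text
t: 3.85
position: [0.5612, 0.1584, 0.0909]
tool_rot: [[-0.853, 0.522, -0.002], [0.522, 0.853, -0.0], [0.002, -0.001, -1.0]]
contact_force: [-0.2, 0.0, -0.3]
gripper_width: 0.066
```

Run:
```python
from h import *
s=sense();print(s["position"],s["gripper_width"],s["contact_force"])
im=capture("side");c=big(im[:,:,::-1],185,230,55,60,10);c=np.clip(255*(c/255.)**.55,0,255).astype(np.uint8);cv2.imwrite("pics/s7.png",c)
```

```text
[0.56115419 0.15837345 0.09086359] 0.06602793240057572 [-0.21076098  0.04498809 -0.28839282]
```

View pics/s7.png

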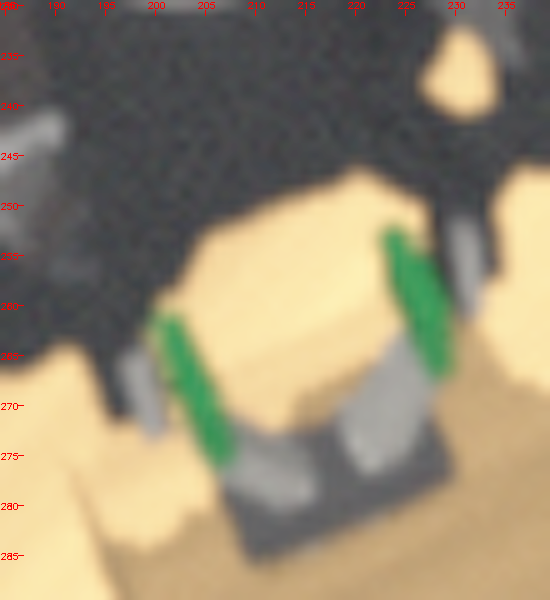

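{"op": "arm_command", "data": {"commands": [[0,0,0,0],[0,0,0,0],[0,0,0,0]], "grip": 60.5}}

```text
t: 4.2
position: [0.562, 0.1585, 0.0923]
tool_rot: [[-0.853, 0.522, -0.0], [0.522, 0.853, -0.0], [-0.0, -0.0, -1.0]]
contact_force: [-0.3, -0.6, 0.1]
gripper_width: 0.0603
```

Run:
```python
from h import *
s=sense();print(s["position"],s["gripper_width"],s["contact_force"])
im=capture("side");c=big(im[:,:,::-1],185,230,55,60,10);c=np.clip(255*(c/255.)**.55,0,255).astype(np.uint8);cv2.imwrite("pics/s8.png",c)
```

```text
[0.56200841 0.15846713 0.09233642] 0.06025748345258351 [-0.27007092 -0.63307768  0.13171086]
```

View pics/s8.png

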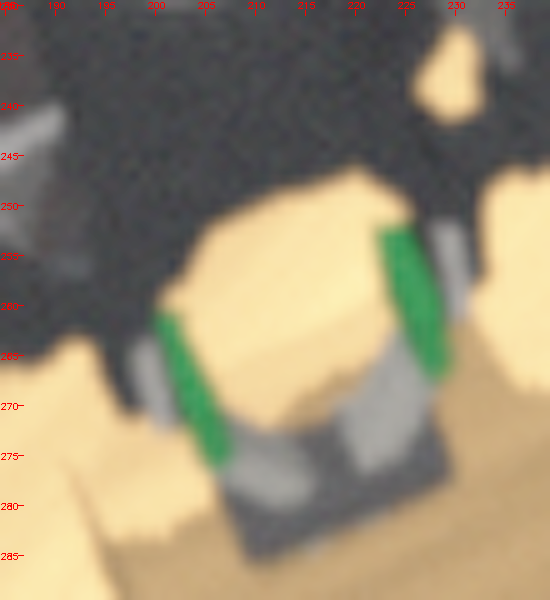

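Run:
```python
from h import *
s=sense();p=s["position"];R=s["tool_rot"]
im=capture("top");c=big(im[:,:,::-1],195,185,40,40,15);c=np.clip(255*(c/255.)**.45,0,255).astype(np.uint8);cv2.imwrite("pics/t8.png",c)
for z in(.12,.14,.17,.2): print(z,[(R.T@(atz('top',uv,z)-p)*1000).round(1) for uv in((210,210.5),(213.5,199.5),(211,212))])
```

```text
0.12 [array([ 11.5, -21. , -27.7]), array([-20.6, -12.1, -27.7]), array([ 13.6, -25.8, -27.7])]
0.14 [array([ 12. , -25.5, -47.7]), array([-19.5, -16.8, -47.7]), array([ 14.1, -30.3, -47.7])]
0.17 [array([ 12.8, -32.3, -77.7]), array([-17.8, -23.9, -77.7]), array([ 14.9, -36.9, -77.7])]
0.2 [array([  13.7,  -39.2, -107.7]), array([ -16.1,  -30.9, -107.7]), array([  15.7,  -43.6, -107.7])]
```

View pics/t8.png

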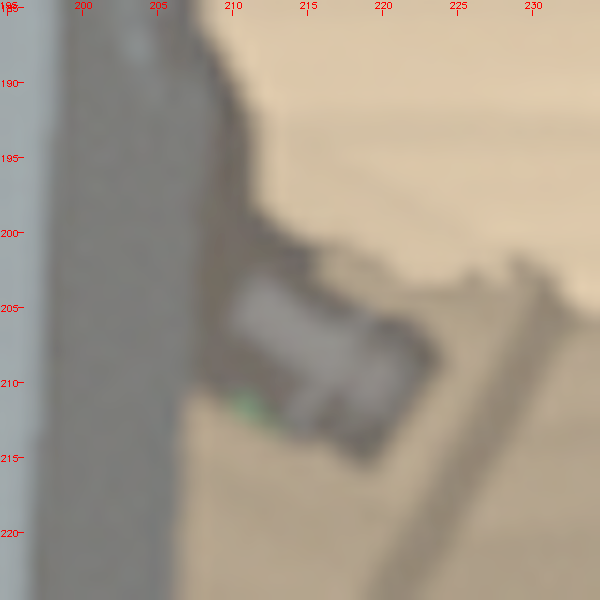

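{"op": "arm_command", "data": {"commands": [[0,0,0,0],[0,0,0,0],[0,0,4,0],[0,0,8,0],[0,0,8,0]], "grip": 65}}

```text
t: 4.8
position: [0.5615, 0.1585, 0.0833]
tool_rot: [[-0.853, 0.522, -0.002], [0.522, 0.853, -0.0], [0.001, -0.001, -1.0]]
contact_force: [-0.4, -0.4, -0.5]
gripper_width: 0.065
```

{"op": "arm_command", "data": {"commands": [[0,0,0,0],[0,0,0,0],[0,0,0,0],[0,0,0,0]], "grip": 58.5, "newtons": 20}}

```text
t: 5.2
position: [0.5619, 0.1585, 0.0841]
tool_rot: [[-0.853, 0.522, -0.0], [0.522, 0.853, -0.0], [0.0, -0.0, -1.0]]
contact_force: [-1.1, -1.3, -1.9]
gripper_width: 0.0587
```

Run:
```python
from h import *
s=sense();print(s["position"],s["gripper_width"],s["contact_force"])
im=capture("side");c=big(im[:,:,::-1],185,230,55,60,10);c=np.clip(255*(c/255.)**.55,0,255).astype(np.uint8);cv2.imwrite("pics/s9.png",c)
```

```text
[0.56194642 0.1584617  0.08413515] 0.058695526084531144 [-1.08394157 -1.3266089  -1.87870475]
```

View pics/s9.png

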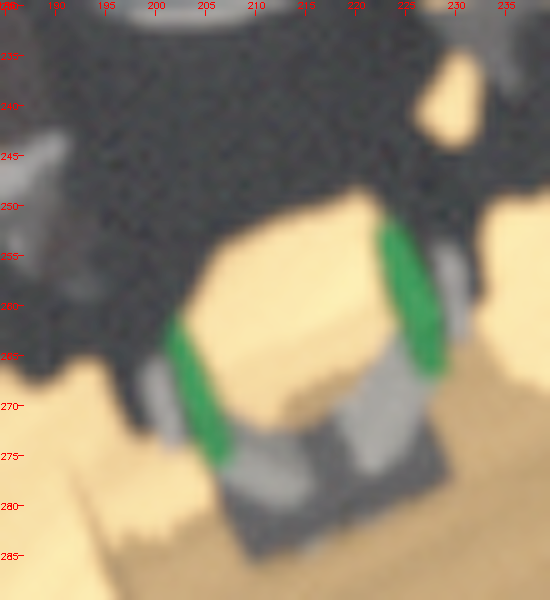

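{"op": "arm_command", "data": {"commands": [[0,0,-4,0],[0,0,-10,0],[0,0,-10,0]]}}

```text
t: 5.55
position: [0.5629, 0.1587, 0.0954]
tool_rot: [[-0.853, 0.522, 0.002], [0.522, 0.853, 0.0], [-0.002, 0.001, -1.0]]
contact_force: [1.5, -0.1, -2.2]
gripper_width: 0.0582
```

Run:
```python
from h import *
s=sense();print(s["position"],s["gripper_width"],s["contact_force"])
im=capture("side");c=big(im[:,:,::-1],185,230,55,60,10);c=np.clip(255*(c/255.)**.55,0,255).astype(np.uint8);cv2.imwrite("pics/s10.png",c)
```

```text
[0.56294094 0.15868334 0.0953712 ] 0.05823821955072765 [ 1.54616276 -0.08786066 -2.15606731]
```

View pics/s10.png

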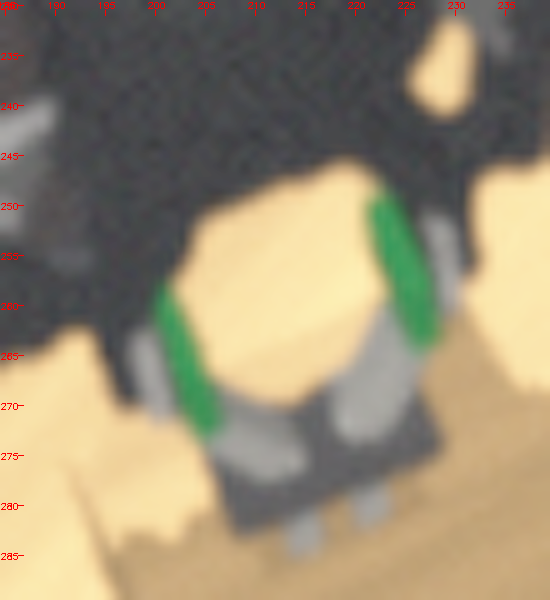

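{"op": "arm_command", "data": {"commands": [[0,0,-50,0],[0,0,-100,0],[0,0,-115,0],[0,0,-115,0]], "grip": 59}}

```text
t: 6.0
position: [0.5641, 0.1588, 0.2129]
tool_rot: [[-0.853, 0.522, 0.007], [0.522, 0.853, 0.001], [-0.006, 0.004, -1.0]]
contact_force: [0.5, 0.6, -1.8]
gripper_width: 0.0592
```

Run:
```python
from h import *
s=sense();print(s["position"],s["gripper_width"],s["contact_force"])
row(.5213,-.1757,.205,-33)
```

```text
[0.56410262 0.15878007 0.21285142] 0.059194314598879715 [ 0.52770057  0.59092136 -1.82291642]
row [-138.1 -307.6    7.3] roll 91.5 cur yaw 58.5 t 6.0
```

{"op": "arm_command", "data": {"commands": [[-138,-308,0,91.5],[-138,-308,0,91.5],[-138,-308,0,91.5],[-138,-308,0,91.5],[-138,-308,0,91.5],[-138,-308,0,91.5],[-138,-308,0,91.5],[-138,-308,0,91.5],[-138,-308,0,91.5],[-138,-308,0,91.5],[-138,-308,0,91.5],[-138,-308,0,91.5],[-138,-308,0,91.5],[-138,-308,0,91.5],[-138,-308,0,91.5]]}}

```text
t: 7.5
position: [0.5188, -0.1761, 0.2089]
tool_rot: [[0.543, 0.84, -0.0], [0.84, -0.543, 0.0], [0.0, -0.001, -1.0]]
contact_force: [-0.6, -0.2, -2.8]
gripper_width: 0.0593
```

Run:
```python
from h import *
s=sense();print(s["position"],s["gripper_width"],s["contact_force"],np.degrees(np.arctan2(s["tool_rot"][1,1],s["tool_rot"][0,1])))
im=capture("side");c=big(im[:,:,::-1],260,110,100,100,6);c=np.clip(255*(c/255.)**.55,0,255).astype(np.uint8);cv2.imwrite("pics/s11.png",c)
im=capture("top");c=big(im[:,:,::-1],280,175,80,80,7);c=np.clip(255*(c/255.)**.55,0,255).astype(np.uint8);cv2.imwrite("pics/t11.png",c)
```

```text
[ 0.51876601 -0.17607852  0.20886981] 0.05929689378457528 [-0.59562039 -0.20700282 -2.811586  ] -32.90955791561881
```

View pics/s11.png

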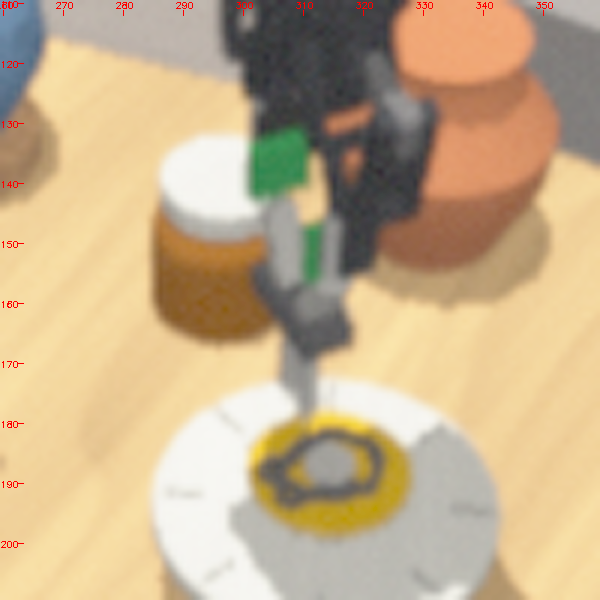

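View pics/t11.png

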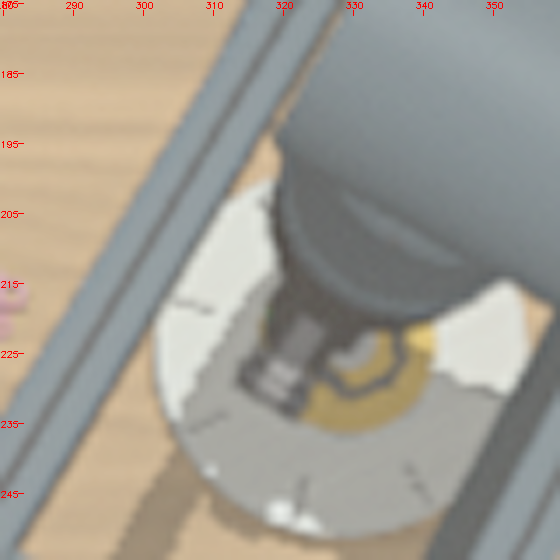

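Run:
```python
from h import *
s=sense();p=s["position"];R=s["tool_rot"]
im=capture("side");c=big(im[:,:,::-1],290,150,45,50,13);c=np.clip(255*(c/255.)**.6,0,255).astype(np.uint8);cv2.imwrite("pics/s12.png",c)
for k in(.008,-.008):
  for dz in(.078,.072,.040): print(k,dz,proj('side',p+k*R[:,1]-[0,0,dz])[0].round(1))
for dz in(.078-54e-3,.078-68e-3):
  for q in(-.012,.012):
    for k in(-.026,.026): print('block',dz,q,k,proj('side',p+k*R[:,1]+q*R[:,0]-[0,0,dz])[0].round(1))
a=np.radians(-33)
for e in((.5283,-.1812),(.5146,-.1722)): print('eye',proj('side',[e[0],e[1]+.0014,.086])[0].round(1))
```

```text
0.008 0.078 [307.2 175.9]
0.008 0.072 [307.4 174.3]
0.008 0.04 [308.  165.3]
-0.008 0.078 [310. 180.]
-0.008 0.072 [310.1 178.3]
-0.008 0.04 [310.9 169.4]
block 0.024 -0.012 -0.026 [318.9 168.1]
block 0.024 -0.012 0.026 [309.4 154.9]
block 0.024 0.012 -0.026 [310.2 170.8]
block 0.024 0.012 0.026 [300.9 157.5]
block 0.009999999999999995 -0.012 -0.026 [319.3 163.9]
block 0.009999999999999995 -0.012 0.026 [309.8 150.7]
block 0.009999999999999995 0.012 -0.026 [310.5 166.7]
block 0.009999999999999995 0.012 0.026 [301.1 153.3]
eye [305.4 187.5]
eye [308.  191.7]
```

View pics/s12.png

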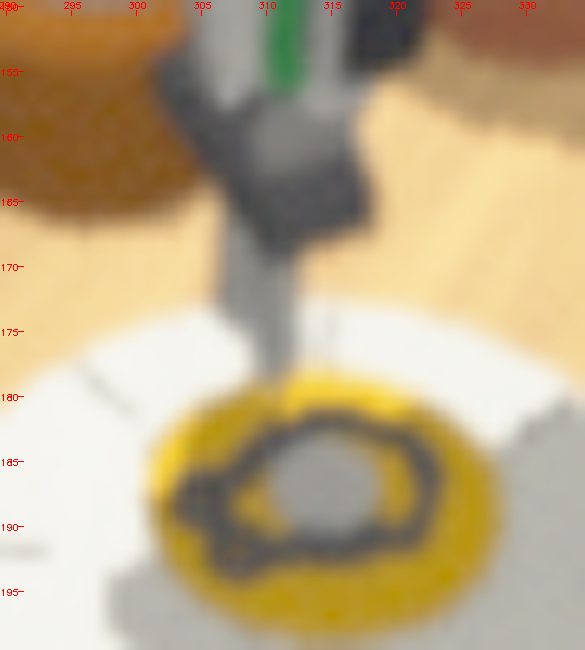

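Run:
```python
from h import *
row(.5214,-.1753,.172,-33.5)
```

```text
row [ 2.1  1.6 37.2] roll 0.6 cur yaw -32.9 t 7.65
```

{"op": "arm_command", "data": {"commands": [[2,1.6,15,0.5],[2,1.6,30,0.5],[2,1.6,37,0.5],[2,1.6,37,0.5],[2,1.6,37,0.5]]}}

```text
t: 8.15
position: [0.5216, -0.1756, 0.1726]
tool_rot: [[0.552, 0.834, 0.0], [0.834, -0.552, -0.0], [-0.0, 0.0, -1.0]]
contact_force: [0.8, -0.4, -1.2]
gripper_width: 0.0591
```

```bash
cat > look.py <<'E'
import sys
from h import *
s=sense();p=s["position"];R=s["tool_rot"]
print(s["t"],p,s["gripper_width"],s["contact_force"],s["ft_torque"],'yaw',np.degrees(np.arctan2(R[1,1],R[0,1])))
im=capture("side");c=big(im[:,:,::-1],290,155,45,46,13);c=np.clip(255*(c/255.)**.6,0,255).astype(np.uint8);cv2.imwrite(f"pics/{sys.argv[1]}.png",c)
for k in(.008,-.008): print('tip',k,[proj('side',p+k*R[:,1]-[0,0,dz])[0].round(1).tolist() for dz in(.078,.072)])
for q,k in((-.012,-.026),(.012,-.026),(.012,.026)): print('block',q,k,proj('side',p+k*R[:,1]+q*R[:,0]-[0,0,.024])[0].round(1))
E
python3 look.py s13
```

```text
8.15 [ 0.5215508  -0.17558414  0.1726459 ] 0.059101018638246836 [ 0.78240945 -0.36689855 -1.24263157] [-0.07321294  0.00892279  0.0285524 ] yaw -33.476494449373554
tip 0.008 [[305.6, 185.3], [305.7, 183.7]]
tip -0.008 [[308.2, 189.3], [308.3, 187.8]]
block -0.012 -0.026 [316.7 178.2]
block 0.012 -0.026 [308.2 180.9]
block 0.012 0.026 [299.4 167.6]
```

View pics/s13.png

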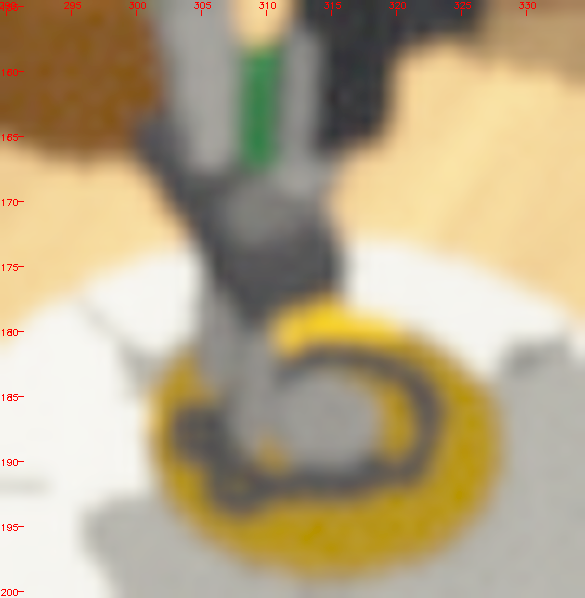

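Run:
```python
from h import *
s=sense();p=s["position"];R=s["tool_rot"]
def tf(P):return (R.T@(P-p)*1000).round(1)
print('eyes side',tf(atz('side',(305,187.0),.086)),tf(atz('side',(307.8,190.9),.086)))
print('eyes top',tf(atz('top',(323.67,216.83),.086)),tf(atz('top',(320.5,221.4),.086)))
z=p[2]-.072
print('shoulders(side) ',tf(atz('side',(306.85,183.7),z)),tf(atz('side',(309.5,187.2),z)))
print('spindle top side', tf(atz('side',(314.9,186.6),.085)),'top',tf(atz('top',(329.5,223.6),.085)))
im=capture("side");c=cv2.resize(im[175:200,297:322,::-1],None,fx=24,fy=24,interpolation=cv2.INTER_LANCZOS4);
for k in range(0,25,5):
    cv2.putText(c,str(297+k),(k*24+4,10),0,.35,(0,0,255),1);cv2.putText(c,str(175+k),(0,k*24+16),0,.35,(0,0,255),1)
c=np.clip(255*(c/255.)**.6,0,255).astype(np.uint8);cv2.imwrite("pics/s14.png",c)
```

```text
eyes side [ 0.2  9.7 87. ] [-0.5 -6.1 87. ]
eyes top [-1.6  8.6 87. ] [-1.2 -7.9 87. ]
shoulders(side)  [-2.7  6.2 72. ] [-3.6 -8.  72. ]
spindle top side [-25.3   1.3  88. ] top [-26.7   1.3  88. ]
```

View pics/s14.png

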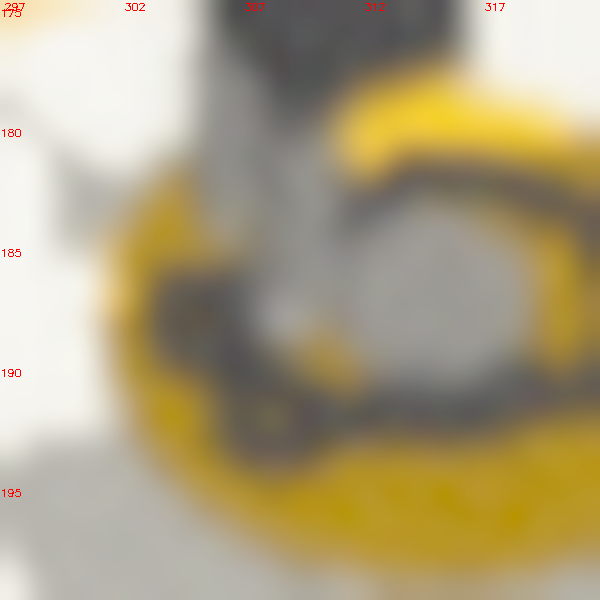

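{"op": "arm_command", "data": {"commands": [[-0.3,1.2,3,0],[-0.3,1.2,6,0],[-0.3,1.2,7,0],[-0.3,1.2,7,0]], "grip": 59.5}}

```text
t: 8.65
position: [0.522, -0.1762, 0.1649]
tool_rot: [[0.552, 0.834, -0.0], [0.834, -0.552, 0.0], [-0.0, -0.001, -1.0]]
contact_force: [-0.2, -1.3, -2.3]
gripper_width: 0.0595
```

```bash
python3 look.py s15
python3 - <<'E'
from h import *
im=capture("side");c=cv2.resize(im[175:200,297:322,::-1],None,fx=24,fy=24,interpolation=cv2.INTER_LANCZOS4);
for k in range(0,25,5):
    cv2.putText(c,str(297+k),(k*24+4,10),0,.35,(0,0,255),1);cv2.putText(c,str(175+k),(0,k*24+16),0,.35,(0,0,255),1)
c=np.clip(255*(c/255.)**.6,0,255).astype(np.uint8);cv2.imwrite("pics/s16.png",c)
E
```

```text
8.65 [ 0.52198157 -0.17624983  0.16493362] 0.05947259298419497 [-0.23452454 -1.28089617 -2.33924822] [-0.01356332  0.02323346  0.07621537] yaw -33.48528090775545
tip 0.008 [[305.4, 187.0], [305.5, 185.5]]
tip -0.008 [[308.0, 191.1], [308.2, 189.5]]
block -0.012 -0.026 [316.5 180.1]
block 0.012 -0.026 [308.  182.8]
block 0.012 0.026 [299.3 169.5]
```

View pics/s16.png

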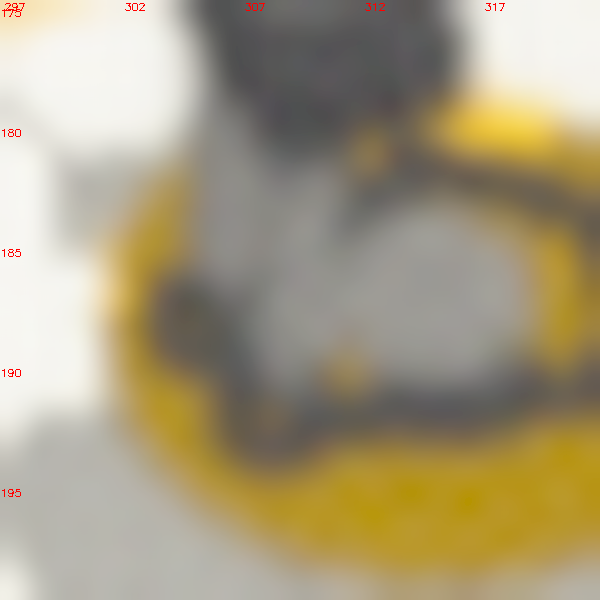

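{"op": "arm_command", "data": {"commands": [[0.7,0,2,0],[0.7,0,4,0],[0.7,0,4,0]]}}

```text
t: 9.05
position: [0.5223, -0.1756, 0.1608]
tool_rot: [[0.552, 0.834, -0.001], [0.834, -0.552, 0.0], [-0.0, -0.001, -1.0]]
contact_force: [0.2, 0.0, -0.9]
gripper_width: 0.0595
```

```bash
python3 look.py s17
python3 - <<'E'
from h import *
im=capture("side");c=cv2.resize(im[175:200,297:322,::-1],None,fx=24,fy=24,interpolation=cv2.INTER_LANCZOS4);
for k in range(0,25,5):
    cv2.putText(c,str(297+k),(k*24+4,10),0,.35,(0,0,255),1);cv2.putText(c,str(175+k),(0,k*24+16),0,.35,(0,0,255),1)
c=np.clip(255*(c/255.)**.6,0,255).astype(np.uint8);cv2.imwrite("pics/s18.png",c)
E
```

```text
9.05 [ 0.52233684 -0.17560341  0.16080817] 0.05945571848707242 [ 0.21981002  0.04259584 -0.89505381] [ 0.0066822  -0.02641748 -0.04543622] yaw -33.48124831311557
tip 0.008 [[305.1, 188.2], [305.2, 186.6]]
tip -0.008 [[307.7, 192.2], [307.8, 190.7]]
block -0.012 -0.026 [316.2 181.3]
block 0.012 -0.026 [307.7 184. ]
block 0.012 0.026 [299.  170.7]
```

View pics/s18.png

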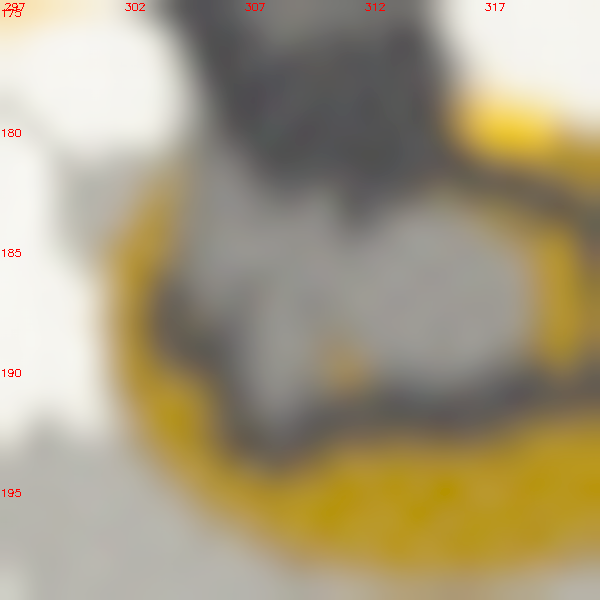

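{"op": "arm_command", "data": {"commands": [[0.3,0,1.5,0],[0.3,0,3,0],[0.3,0,3,0]]}}

```text
t: 9.45
position: [0.5226, -0.1754, 0.158]
tool_rot: [[0.552, 0.834, -0.0], [0.834, -0.552, 0.0], [-0.0, -0.0, -1.0]]
contact_force: [-0.0, -0.3, -1.3]
gripper_width: 0.0597
```

```bash
cat > lk2.py <<'E'
import sys
from h import *
s=sense();p=s["position"];R=s["tool_rot"]
print(round(s["t"],2),p.round(4),s["gripper_width"].__round__(4),s["contact_force"].round(1),s["ft_torque"].round(2),'yaw',np.degrees(np.arctan2(R[1,1],R[0,1])).round(1))
im=capture("side");c=cv2.resize(im[172:202,297:327,::-1],None,fx=20,fy=20,interpolation=cv2.INTER_LANCZOS4);
for k in range(0,30,5):
    cv2.putText(c,str(297+k),(k*20+4,10),0,.35,(0,0,255),1);cv2.putText(c,str(172+k),(0,k*20+14),0,.35,(0,0,255),1)
c=np.clip(255*(c/255.)**.6,0,255).astype(np.uint8);cv2.imwrite(f"pics/{sys.argv[1]}.png",c)
E
python3 lk2.py s19
```

```text
9.45 [ 0.5226 -0.1754  0.158 ] 0.0597 [-0.  -0.3 -1.3] [-0.01 -0.01  0.02] yaw -33.5
```

View pics/s19.png

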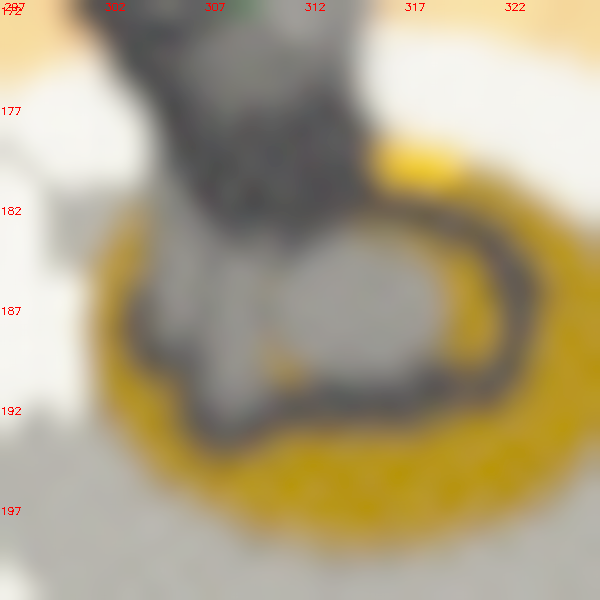

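{"op": "arm_command", "data": {"commands": [[0,0,1,0],[0,0,2,0],[0,0,2,0],[0,0,2,0]]}}

```text
t: 9.9
position: [0.5228, -0.1755, 0.1564]
tool_rot: [[0.552, 0.834, 0.0], [0.834, -0.552, -0.0], [0.0, 0.0, -1.0]]
contact_force: [-0.6, -0.8, 0.7]
gripper_width: 0.0599
```

```bash
python3 lk2.py s20
```

```text
9.9 [ 0.5228 -0.1755  0.1564] 0.0599 [-0.6 -0.8  0.7] [0.1  0.19 0.03] yaw -33.5
```

View pics/s20.png

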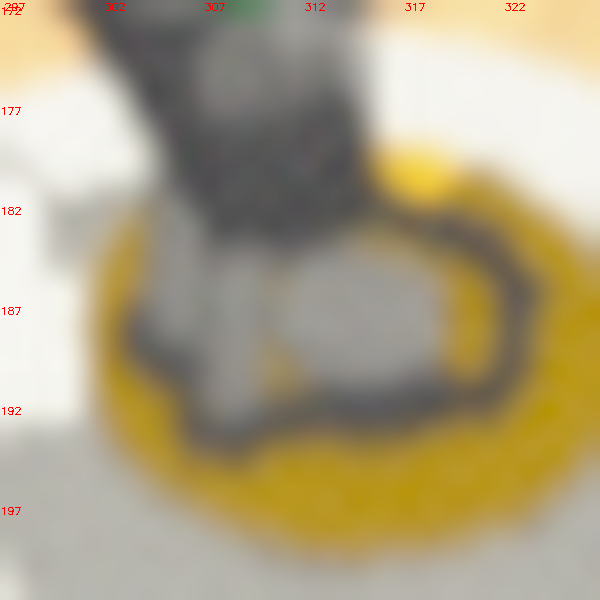

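{"op": "arm_command", "data": {"commands": [[0,0,0,0],[0,0,0,0],[0,0,0,0],[0,0,0,0]], "grip": 53, "newtons": 30}}

```text
t: 10.35
position: [0.5231, -0.1758, 0.1566]
tool_rot: [[0.552, 0.834, 0.001], [0.834, -0.552, -0.001], [0.0, 0.001, -1.0]]
contact_force: [0.2, 0.2, 3.5]
gripper_width: 0.0534
```

```bash
python3 lk2.py s21
```

```text
10.35 [ 0.5231 -0.1758  0.1566] 0.0534 [0.2 0.2 3.5] [-0.   -0.07  0.04] yaw -33.5
```

View pics/s21.png

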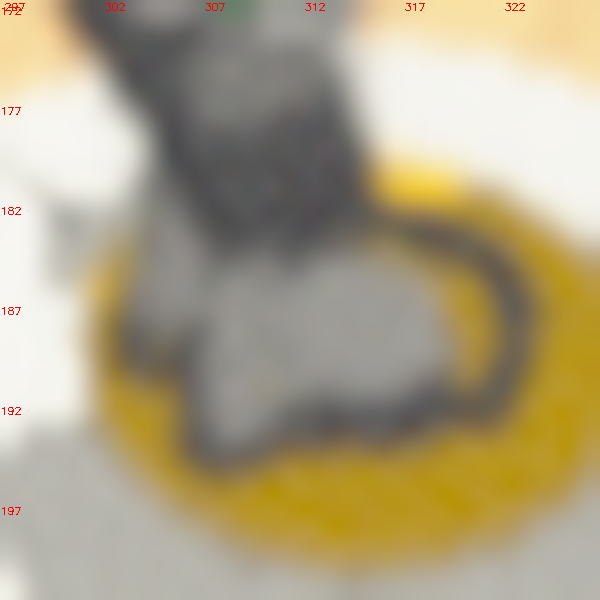

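The eyes have opened and both tips are in their holes. I'll squeeze fully.

{"op": "arm_command", "data": {"commands": [[0,0,-0.5,0],[0,0,-1,0],[0,0,-1,0],[0,0,-1,0],[0,0,-1,0]], "grip": 43, "newtons": 35}}

```text
t: 10.9
position: [0.5231, -0.1757, 0.1574]
tool_rot: [[0.552, 0.834, 0.001], [0.834, -0.552, -0.001], [-0.0, 0.001, -1.0]]
contact_force: [2.0, -2.5, 2.6]
gripper_width: 0.0435
```

```bash
python3 lk2.py s22
```

```text
10.9 [ 0.5231 -0.1757  0.1574] 0.0435 [ 2.  -2.5  2.6] [-0.37 -0.6   0.07] yaw -33.5
```

View pics/s22.png

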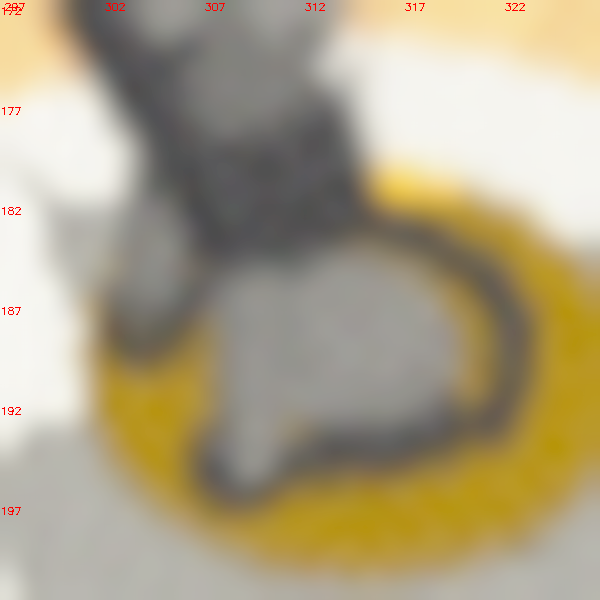

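{"op": "arm_command", "data": {"commands": [[-0.7,0.5,0,0],[-1.4,1,0,0],[-1.4,1,0,0],[-1.4,1,0,0]]}}

```text
t: 11.35
position: [0.5226, -0.177, 0.1571]
tool_rot: [[0.552, 0.834, -0.0], [0.834, -0.552, 0.0], [0.0, -0.0, -1.0]]
contact_force: [0.8, 0.9, 2.9]
gripper_width: 0.0437
```

```bash
python3 lk2.py s23; python3 -c "
from h import *
s=sense();print((s['tool_rot'].T@s['contact_force']).round(1),(s['tool_rot'].T@(np.array([.508,-.197,s['position'][2]])-s['position'])*1000).round(1))"
```

```text
11.35 [ 0.5226 -0.177   0.1571] 0.0437 [0.8 0.9 2.9] [-0.11 -0.46 -0.02] yaw -33.5
[ 0.4  0.8 -3.1] [-24.7  -1.2  -0. ]
```

View pics/s23.png

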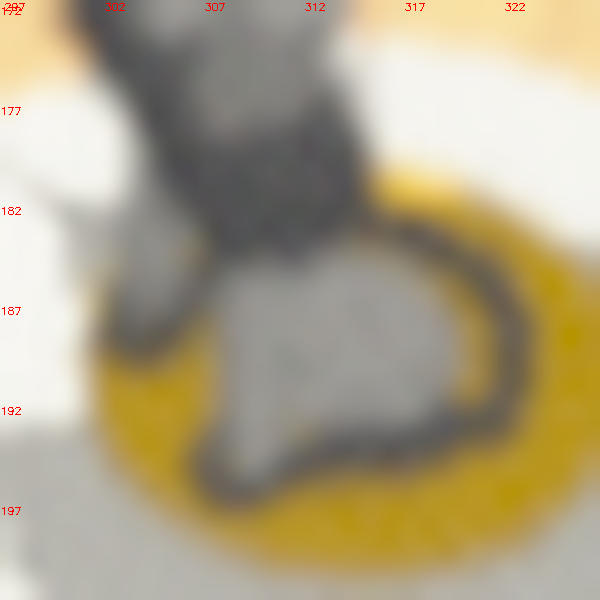

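{"op": "arm_command", "data": {"commands": [[0,0,2,0],[0,0,4,0],[0,0,6,0],[0,0,6,0],[0,0,6,0]]}}

```text
t: 11.9
position: [0.5228, -0.1772, 0.1513]
tool_rot: [[0.552, 0.834, -0.0], [0.834, -0.552, 0.0], [0.0, -0.0, -1.0]]
contact_force: [1.3, 0.6, 4.4]
gripper_width: 0.0434
```

```bash
python3 lk2.py s24; python3 -c "
from h import *
s=sense();print((s['tool_rot'].T@s['contact_force']).round(1))"
```

```text
11.9 [ 0.5228 -0.1772  0.1513] 0.0434 [1.3 0.6 4.4] [ 0.04 -0.3   0.01] yaw -33.5
[ 0.3  0.1 -4.6]
```

View pics/s24.png

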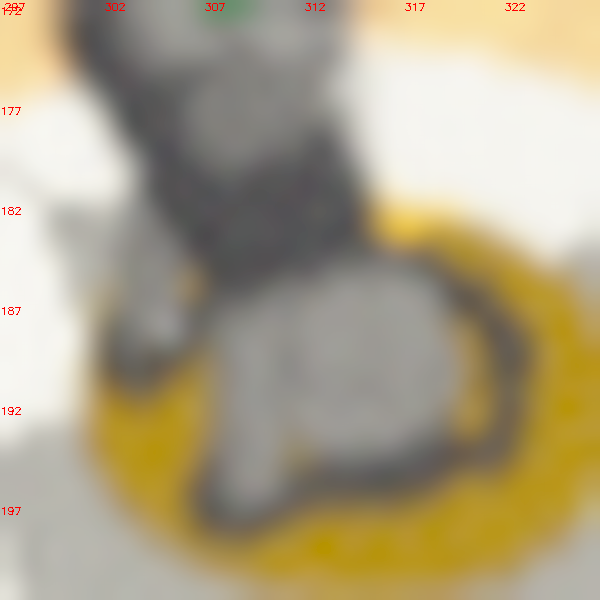

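{"op": "arm_command", "data": {"commands": [[0,0,2,0],[0,0,4,0],[0,0,6,0],[0,0,6,0],[0,0,6,0]]}}

```text
t: 12.45
position: [0.5228, -0.1772, 0.1453]
tool_rot: [[0.552, 0.834, 0.0], [0.834, -0.552, -0.0], [0.0, 0.0, -1.0]]
contact_force: [0.6, -0.1, 6.7]
gripper_width: 0.0433
```

```bash
python3 lk2.py s25; python3 -c "
from h import *
s=sense();print((s['tool_rot'].T@s['contact_force']).round(1))"
```

```text
12.45 [ 0.5228 -0.1772  0.1453] 0.0433 [ 0.6 -0.1  6.7] [ 0.05 -0.21  0.  ] yaw -33.5
[ 1.   0.3 -5.8]
```

View pics/s25.png

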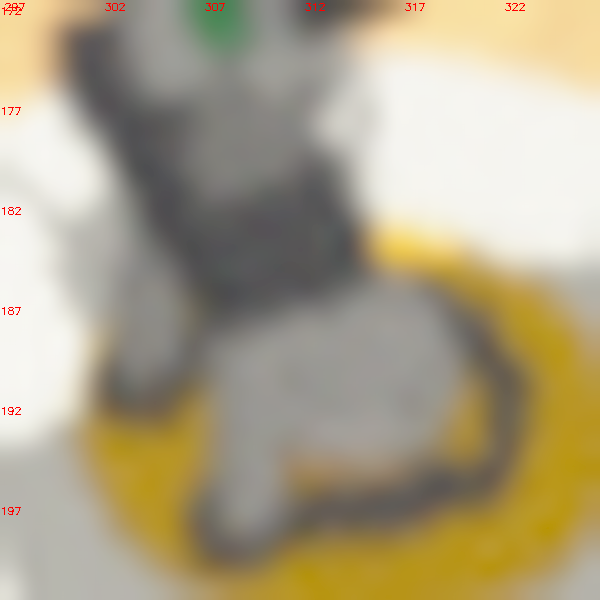

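{"op": "arm_command", "data": {"commands": [[0,0,2,0],[0,0,4,0],[0,0,4,0],[0,0,4,0]]}}

```text
t: 12.9
position: [0.523, -0.1773, 0.1419]
tool_rot: [[0.552, 0.834, 0.001], [0.834, -0.552, -0.0], [0.0, 0.001, -1.0]]
contact_force: [0.7, 0.3, 9.8]
gripper_width: 0.0436
```

```bash
python3 lk2.py s26; python3 -c "
from h import *
s=sense();print((s['tool_rot'].T@s['contact_force']).round(1))"
```

```text
12.9 [ 0.523  -0.1773  0.1419] 0.0436 [0.7 0.3 9.8] [ 0.22 -0.03  0.05] yaw -33.5
[ 0.7  0.3 -9. ]
```

View pics/s26.png

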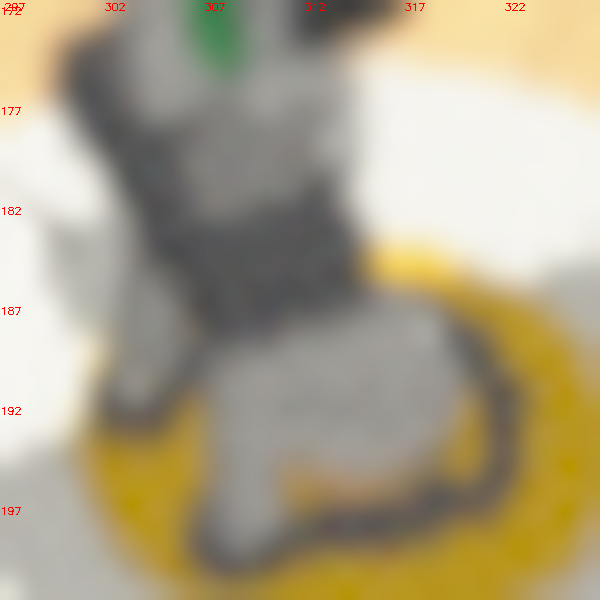

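{"op": "arm_command", "data": {"commands": [[0,0,1.5,0],[0,0,2.5,0],[0,0,2.5,0],[0,0,2.5,0]]}}

```text
t: 13.35
position: [0.5231, -0.1773, 0.1399]
tool_rot: [[0.552, 0.834, 0.001], [0.834, -0.552, -0.001], [0.0, 0.001, -1.0]]
contact_force: [-0.5, 0.8, 11.5]
gripper_width: 0.0437
```

```bash
python3 lk2.py s27; python3 -c "
from h import *
s=sense();print((s['tool_rot'].T@s['contact_force']).round(1))"
```

```text
13.35 [ 0.5231 -0.1773  0.1399] 0.0437 [-0.5  0.8 11.5] [0.35 0.05 0.03] yaw -33.5
[  1.5  -1.3 -11.8]
```

View pics/s27.png

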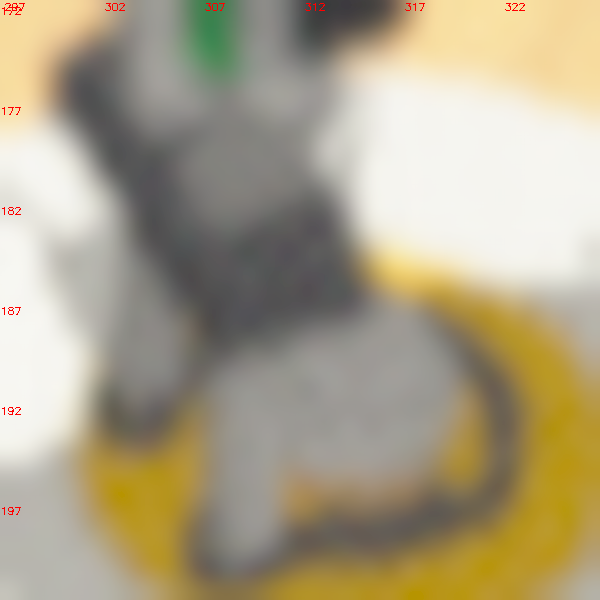

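{"op": "arm_command", "data": {"commands": [[0,0,1,0],[0,0,1,0],[0,0,1.5,0],[0,0,1.5,0],[0,0,1.5,0]], "grip": 52}}

```text
t: 13.9
position: [0.523, -0.1773, 0.1383]
tool_rot: [[0.552, 0.834, 0.001], [0.834, -0.552, -0.001], [0.0, 0.001, -1.0]]
contact_force: [-0.6, 1.0, 10.7]
gripper_width: 0.0517
```

```bash
python3 lk2.py s28; python3 -c "
from h import *
s=sense();print((s['tool_rot'].T@s['contact_force']).round(1))"
```

```text
13.9 [ 0.523  -0.1773  0.1383] 0.0517 [-0.6  1.  10.7] [0.25 0.06 0.  ] yaw -33.5
[  0.5   0.1 -11.5]
```

View pics/s28.png

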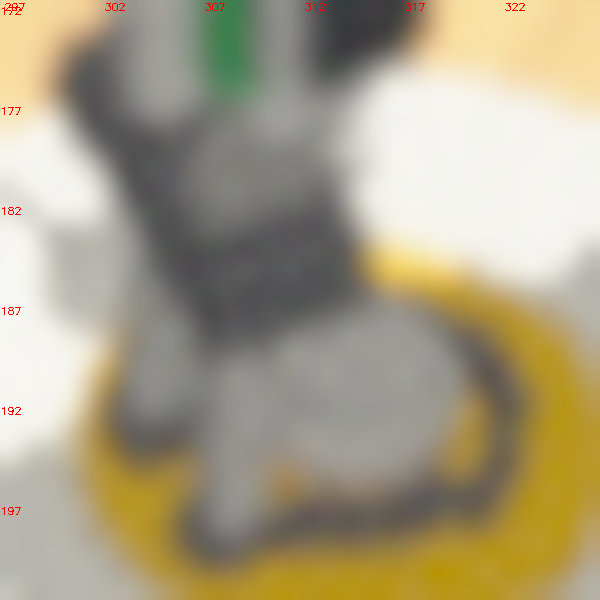

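{"op": "arm_command", "data": {"commands": [[0,0,0.5,0],[0,0,1,0],[0,0,1,0],[0,0,1,0],[0,0,1,0]], "grip": 59}}

```text
t: 14.45
position: [0.5231, -0.1773, 0.137]
tool_rot: [[0.552, 0.834, 0.001], [0.834, -0.552, -0.0], [0.0, 0.001, -1.0]]
contact_force: [1.2, 1.6, 8.9]
gripper_width: 0.0592
```

```bash
python3 lk2.py s29; python3 -c "
from h import *
s=sense();print((s['tool_rot'].T@s['contact_force']).round(1))"
```

```text
14.45 [ 0.5231 -0.1773  0.137 ] 0.0592 [1.2 1.6 8.9] [ 0.21 -0.18  0.02] yaw -33.5
[ 1.4 -0.4 -8.9]
```

View pics/s29.png

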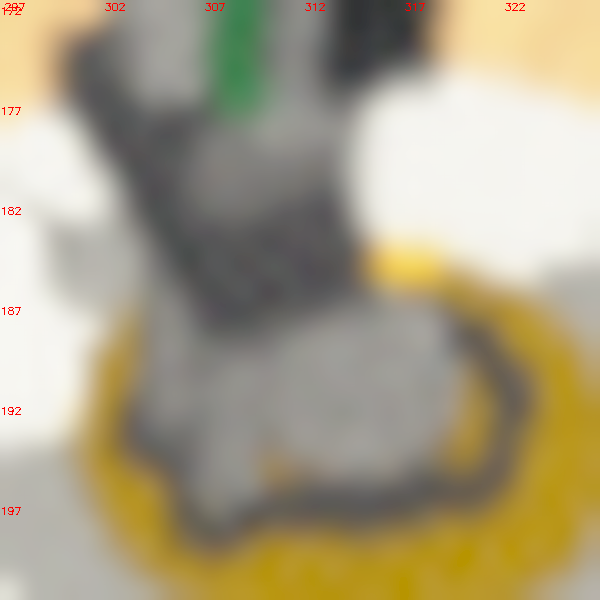

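{"op": "arm_command", "data": {"commands": [[0,0,-3,0],[0,0,-6,0],[0,0,-9,0],[0,0,-10,0],[0,0,-10,0]], "grip": 58.8}}

```text
t: 15.0
position: [0.5223, -0.1771, 0.1456]
tool_rot: [[0.552, 0.834, -0.001], [0.834, -0.552, 0.0], [-0.0, -0.001, -1.0]]
contact_force: [2.0, -1.6, 1.0]
gripper_width: 0.0592
```

```bash
python3 lk2.py s30; python3 -c "
from h import *
s=sense();print((s['tool_rot'].T@s['contact_force']).round(1))"
```

```text
15.0 [ 0.5223 -0.1771  0.1456] 0.0592 [ 2.  -1.6  1. ] [-0.11 -0.39  0.02] yaw -33.5
[ 1.   1.1 -1.2]
```

View pics/s30.png

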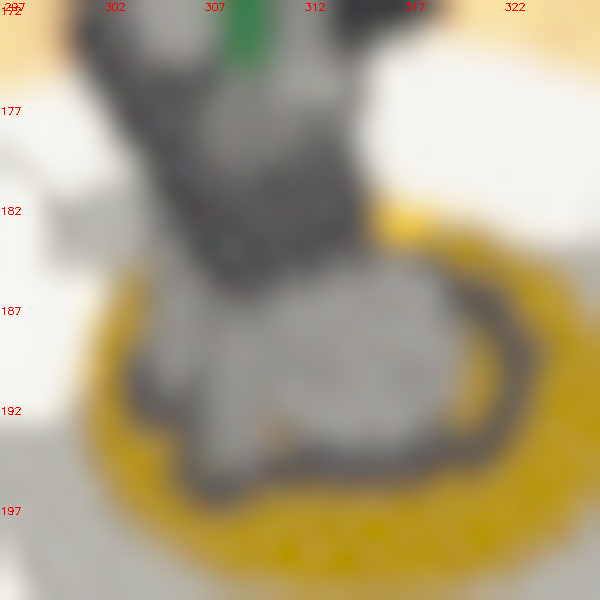

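{"op": "arm_command", "data": {"commands": [[0,0,-3,0],[0,0,-6,0],[0,0,-9,0],[0,0,-12,0],[0,0,-12,0]]}}

```text
t: 15.55
position: [0.5229, -0.1773, 0.1587]
tool_rot: [[0.552, 0.834, 0.0], [0.834, -0.552, -0.0], [-0.0, 0.001, -1.0]]
contact_force: [0.5, -0.5, -1.5]
gripper_width: 0.0592
```

```bash
python3 lk2.py s31; python3 -c "
from h import *
s=sense();print((s['tool_rot'].T@s['contact_force']).round(1))"
```

```text
15.55 [ 0.5229 -0.1773  0.1587] 0.0592 [ 0.5 -0.5 -1.5] [-0.01  0.01  0.07] yaw -33.5
[-0.3 -0.1  2. ]
```

View pics/s31.png

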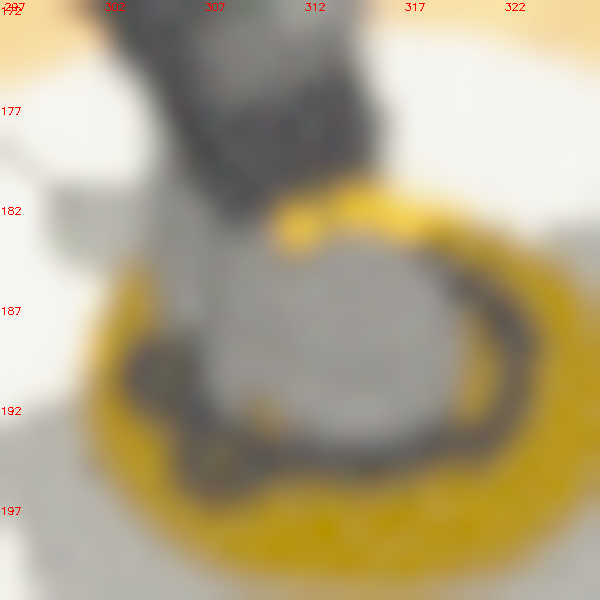

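{"op": "arm_command", "data": {"commands": [[0,0,-30,0],[0,0,-60,0],[0,0,-60,0],[0,0,-60,0]], "grip": 58.5}}

```text
t: 16.0
position: [0.5229, -0.1773, 0.2184]
tool_rot: [[0.552, 0.834, 0.001], [0.834, -0.552, -0.001], [-0.0, 0.001, -1.0]]
contact_force: [-0.4, 0.3, -2.1]
gripper_width: 0.0589
```

Run:
```python
from h import *
s=sense();print(s["position"],s["gripper_width"],s["contact_force"])
row(.5619,.1585,.216,58.5)
im=capture("side");c=big(im[:,:,::-1],265,105,80,100,6);c=np.clip(255*(c/255.)**.6,0,255).astype(np.uint8);cv2.imwrite("pics/s32.png",c)
p=s["position"];R=s["tool_rot"]
for q,k in((-.012,-.026),(.012,-.026),(.012,.026)): print('block',q,k,proj('side',p+k*R[:,1]+q*R[:,0]-[0,0,.024])[0].round(1))
for k in(.008,-.008): print('tip',proj('side',p+k*R[:,1]-[0,0,.078])[0].round(1))
```

```text
[ 0.52289829 -0.17731444  0.21843479] 0.05885416078881896 [-0.40486186  0.25407618 -2.05528677]
row [ 301.6 -152.7    2.2] roll -92.0 cur yaw -33.5 t 16.0
block -0.012 -0.026 [317.9 164.5]
block 0.012 -0.026 [309.1 167.2]
block 0.012 0.026 [300.  153.8]
tip [306.3 172.5]
tip [309.1 176.5]
```

View pics/s32.png

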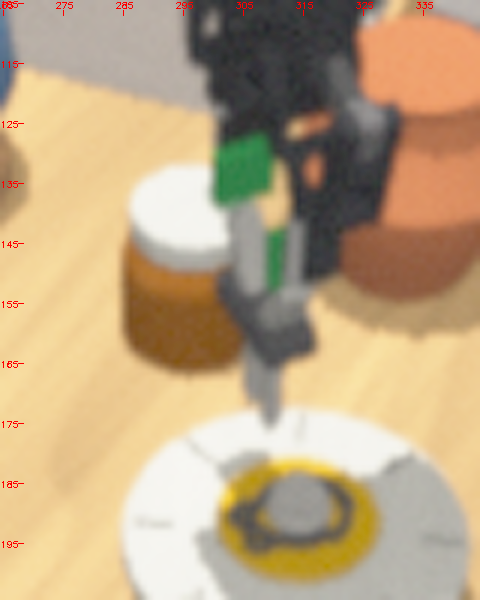

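The plate stays down with the ring around the spindle under its collar, and the tips are free. I'll take the pliers back now.

{"op": "arm_command", "data": {"commands": [[302,-153,0,-92],[302,-153,0,-92],[302,-153,0,-92],[302,-153,0,-92],[302,-153,0,-92],[302,-153,0,-92],[302,-153,0,-92],[302,-153,0,-92],[302,-153,0,-92],[302,-153,0,-92],[302,-153,0,-92],[302,-153,0,-92],[302,-153,0,-92],[302,-153,0,-92],[302,-153,0,-92]]}}

```text
t: 17.55
position: [0.5617, 0.159, 0.2179]
tool_rot: [[-0.852, 0.523, -0.001], [0.523, 0.852, -0.0], [0.0, -0.0, -1.0]]
contact_force: [-0.0, 0.0, -2.5]
gripper_width: 0.0582
```

```bash
cat > lk3.py <<'E'
import sys
from h import *
s=sense();p=s["position"];R=s["tool_rot"]
print(round(s["t"],2),p.round(4),s["gripper_width"].__round__(4),s["contact_force"].round(1),'yaw',np.degrees(np.arctan2(R[1,1],R[0,1])).round(1))
row(.5615,.1585,.16,58.5)
im=capture("side");c=big(im[:,:,::-1],180,215,65,80,8);c=np.clip(255*(c/255.)**.6,0,255).astype(np.uint8);cv2.imwrite(f"pics/{sys.argv[1]}.png",c)
for k in(.008,-.008): print('tip',proj('side',p+k*R[:,1]-[0,0,.075])[0].round(1))
print('slot corners',[proj('side',np.array([.5605,.158,.06])+R@np.array([a,b,0]))[0].round(1).tolist() for a in(-.009,.009) for b in(-.018,.018)])
E
python3 lk3.py s33
```

```text
17.55 [0.5617 0.159  0.2179] 0.0582 [-0.   0.  -2.5] yaw 58.4
row [-0.1 -0.5 57.9] roll -0.1 cur yaw 58.4 t 17.55
tip [209.8 260.3]
tip [216.8 257.6]
slot corners [[224.1, 272.7], [209.6, 278.4], [226.9, 278.8], [212.2, 284.6]]
```

View pics/s33.png

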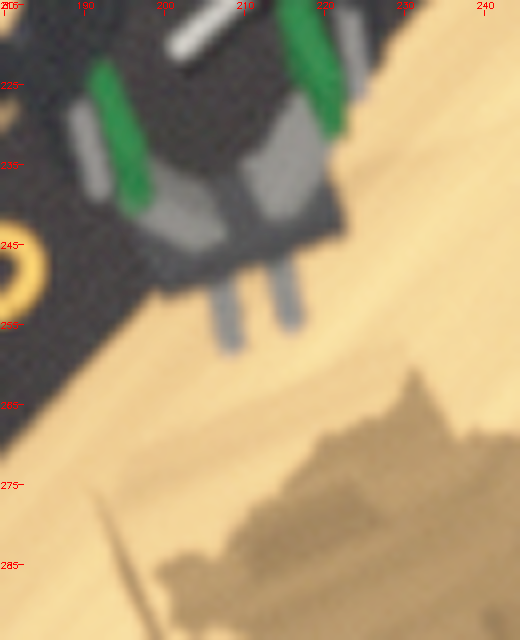

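{"op": "arm_command", "data": {"commands": [[0,0,35,0],[0,0,65,0],[0,0,65,0],[0,0,65,0]]}}

```text
t: 18.0
position: [0.5618, 0.159, 0.1535]
tool_rot: [[-0.853, 0.523, -0.001], [0.523, 0.853, -0.0], [0.001, -0.0, -1.0]]
contact_force: [2.0, -1.1, -1.5]
gripper_width: 0.0585
```

```bash
python3 lk3.py s34
```

```text
18.0 [0.5618 0.159  0.1535] 0.0585 [ 2.  -1.1 -1.5] yaw 58.5
row [-0.1 -0.6 -6.5] roll -0.0 cur yaw 58.5 t 18.0
tip [213.3 275.8]
tip [219.9 273.2]
slot corners [[224.1, 272.7], [209.6, 278.4], [226.9, 278.8], [212.2, 284.6]]
```

View pics/s34.png

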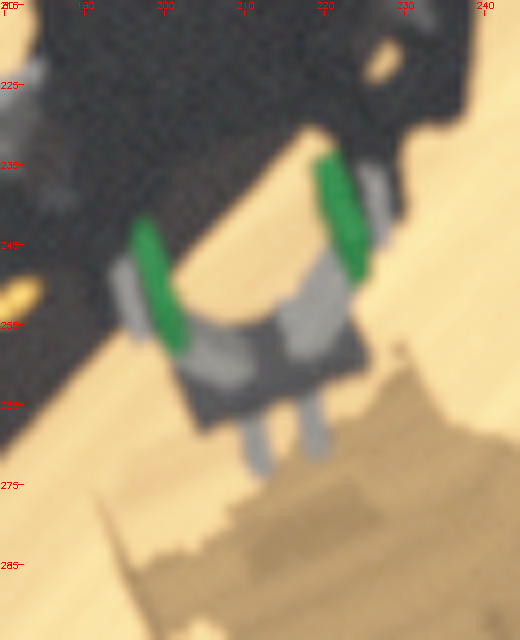

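{"op": "arm_command", "data": {"commands": [[0,-1,8,0],[0,-1,16,0],[0,-1,24,0],[0,-1,30,0],[0,-1,30,0]]}}

```text
t: 18.55
position: [0.5647, 0.1582, 0.1274]
tool_rot: [[-0.853, 0.522, 0.009], [0.522, 0.853, 0.0], [-0.008, 0.005, -1.0]]
contact_force: [-0.0, -1.0, 15.4]
gripper_width: 0.0586
```

```bash
python3 lk3.py s35
```

```text
18.55 [0.5647 0.1582 0.1274] 0.0586 [-0.  -1.  15.4] yaw 58.5
row [  2.7  -1.2 -32.6] roll 0.0 cur yaw 58.5 t 18.55
tip [213.9 280.7]
tip [220.3 278.2]
slot corners [[224.1, 272.7], [209.6, 278.4], [226.9, 278.8], [212.2, 284.6]]
```

View pics/s35.png

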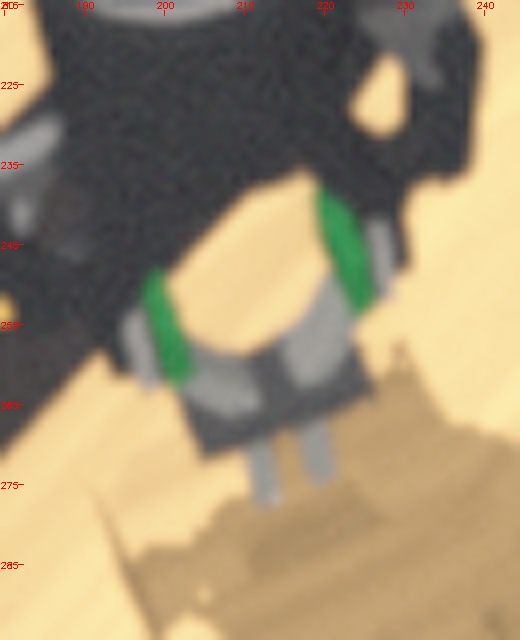

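{"op": "arm_command", "data": {"commands": [[0,-1,5,0],[0,-1,5,0],[0,-1,5,0]]}}

```text
t: 18.9
position: [0.565, 0.1574, 0.1236]
tool_rot: [[-0.853, 0.522, 0.012], [0.522, 0.853, 0.0], [-0.01, 0.006, -1.0]]
contact_force: [-0.8, -0.0, 21.4]
gripper_width: 0.0585
```

{"op": "arm_command", "data": {"commands": [[0,0,-25,0],[0,0,-25,0],[0,0,-25,0]]}}

```text
t: 19.2
position: [0.561, 0.1574, 0.1433]
tool_rot: [[-0.853, 0.522, 0.001], [0.522, 0.853, 0.0], [-0.001, 0.001, -1.0]]
contact_force: [-0.2, 0.4, -2.2]
gripper_width: 0.0584
```

```bash
python3 lk3.py s36
python3 - <<'E'
from h import *
for uv in((212.5,277.5),(219.5,275),(216,276.3),(219,280.5),(218.2,278.6)):print(uv,atz('side',uv,.06))
E
```

```text
19.2 [0.561  0.1574 0.1433] 0.0584 [-0.2  0.4 -2.2] yaw 58.5
row [  0.1   1.2 -16.7] roll 0.0 cur yaw 58.5 t 19.2
tip [214.5 277.7]
tip [221.1 275.2]
slot corners [[224.1, 272.7], [209.6, 278.4], [226.9, 278.8], [212.2, 284.6]]
(212.5, 277.5) [0.57346442 0.16298658 0.06      ]
(219.5, 275) [0.56402712 0.14876749 0.06      ]
(216, 276.3) [0.56867175 0.15599806 0.06      ]
(219, 280.5) [0.55582057 0.16097092 0.06      ]
(218.2, 278.6) [0.56052793 0.15802081 0.06      ]
```

View pics/s36.png

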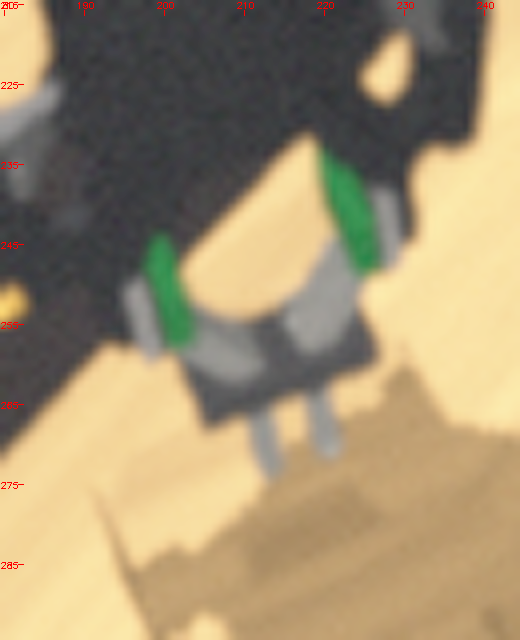

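Run:
```python
from h import *
s=sense();p=s["position"];R=s["tool_rot"]
tf=lambda P:(R.T@(P-p)*1000).round(1)
for z in(.074,.08,.086):print('tip',z,tf(atz('side',(217,272.8),z)))
print('slot',tf(np.array([.5605,.158,.06])),tf(atz('side',(219,280.5),.06)))
print('slot top0 view?')
for z in(.134,.14): print('block',[ (dz,tf(atz('side',uv,z))) for dz,uv in(('Rbot',(226.5,261)),('Lbot',(205.5,268.5)))])
im=cv2.imread('pics/top0.png')
t=capture('top');cv2.imwrite('pics/t36.png',big(t[:,:,::-1],170,170,70,70,8))
cv2.imwrite('pics/s0c.png',big(cv2.imread('pics/side0.png'),185,245,65,75,9))
```

```text
tip 0.074 [-7.1 -0.5 68.3]
tip 0.08 [-3.3  0.1 62.3]
tip 0.086 [ 0.4  0.7 56.3]
slot [ 0.1  0.7 82.3] [ 5.6  0.8 82.4]
slot top0 view?
block [('Rbot', array([ 11.1, -23.2,   8.4])), ('Lbot', array([ 9.7, 24.7,  8.3]))]
block [('Rbot', array([ 15. , -22.3,   2.4])), ('Lbot', array([13.7, 25.2,  2.3]))]
```

View pics/t36.png

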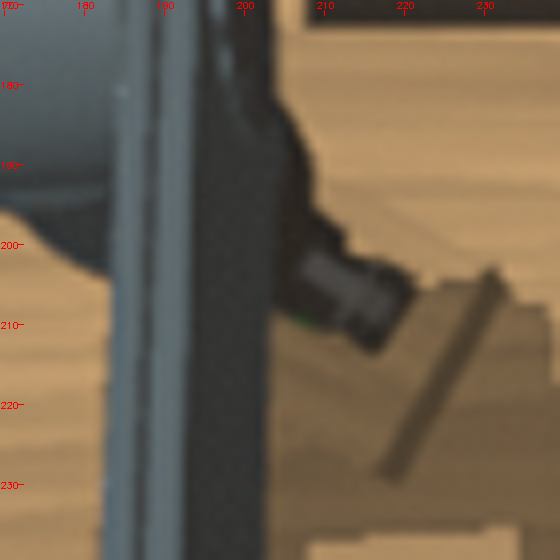

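View pics/s0c.png

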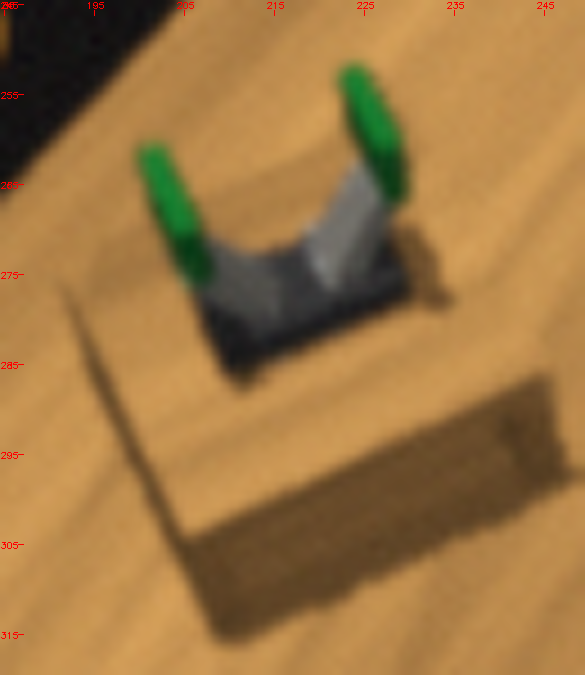

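Run:
```python
from h import *
s=sense();p=s["position"];R=s["tool_rot"]
tf=lambda P:(R.T@(P-p)*1000).round(1)
for n,uv in (('NL',(205,304)),('NR',(245,286.5)),('FL',(191.5,276)),('blk nearL',(211,286.5)),('blk nearR',(229.7,277.5))): print(n,tf(atz('side',uv,.06)))
im=capture('side')[255:300,195:245,::-1];c=cv2.resize(im,None,fx=13,fy=13,interpolation=cv2.INTER_CUBIC)
for k in range(0,50,5):
    cv2.putText(c,str(195+k),(k*13,10),0,.35,(0,0,255),1);cv2.putText(c,str(255+k),(0,k*13+10),0,.35,(0,0,255),1)
c=np.clip((c.astype(float)-40)*2.2,0,255).astype(np.uint8);cv2.imwrite('pics/s37.png',c)
```

```text
NL [48.4 49.8 81.9]
NR [ 45.6 -47.4  82. ]
FL [-33.4  55.   81.8]
blk nearL [12.3 23.1 81.9]
blk nearR [  8.4 -24.2  81.9]
```

View pics/s37.png

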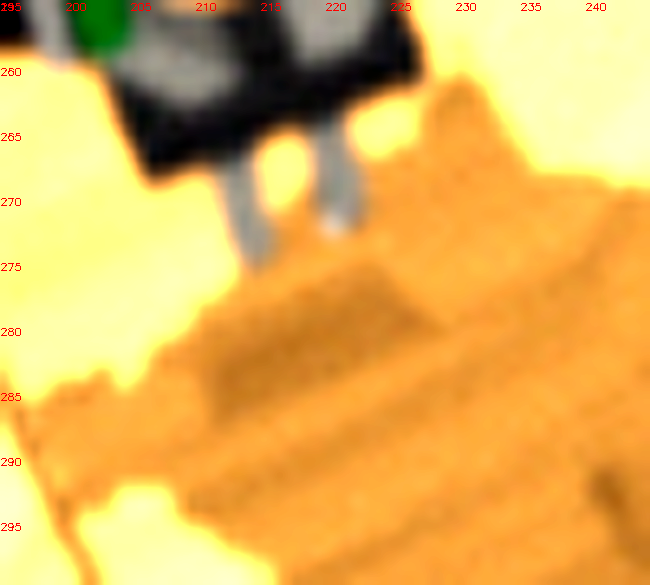

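{"op": "arm_command", "data": {"commands": [[5,0.8,0,0],[5,0.8,6,0],[5,0.8,13,0],[5,0.8,13,0]]}}

```text
t: 19.75
position: [0.5558, 0.1606, 0.1284]
tool_rot: [[-0.853, 0.522, -0.003], [0.522, 0.853, -0.0], [0.002, -0.002, -1.0]]
contact_force: [-0.3, 0.2, -3.0]
gripper_width: 0.0584
```

```bash
cat > lk4.py <<'E'
import sys
from h import *
s=sense();p=s["position"];R=s["tool_rot"]
print(round(s["t"],2),p.round(4),s["gripper_width"].__round__(4),s["contact_force"].round(1),s["ft_torque"].round(2))
im=capture('side')[245:300,190:245,::-1];c=cv2.resize(im,None,fx=11,fy=11,interpolation=cv2.INTER_CUBIC)
for k in range(0,55,5):
    cv2.putText(c,str(190+k),(k*11,10),0,.35,(0,0,255),1);cv2.putText(c,str(245+k),(0,k*11+10),0,.35,(0,0,255),1)
c=np.clip((c.astype(float)-20)*1.9,0,255).astype(np.uint8);cv2.imwrite(f'pics/{sys.argv[1]}.png',c)
E
python3 lk4.py s38
```

```text
19.75 [0.5558 0.1606 0.1284] 0.0584 [-0.3  0.2 -3. ] [-0.03  0.01  0.03]
```

View pics/s38.png

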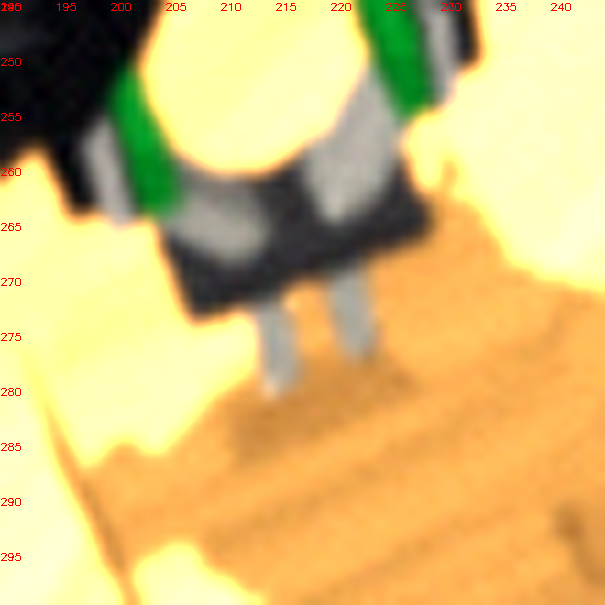

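{"op": "arm_command", "data": {"commands": [[0,0,4,0],[0,0,8,0],[0,0,11,0],[0,0,11,0]]}}

```text
t: 20.2
position: [0.5565, 0.1606, 0.1186]
tool_rot: [[-0.853, 0.522, -0.001], [0.522, 0.853, -0.0], [0.001, -0.001, -1.0]]
contact_force: [-0.5, 0.3, -1.7]
gripper_width: 0.0587
```

```bash
python3 lk4.py s39
```

```text
20.2 [0.5565 0.1606 0.1186] 0.0587 [-0.5  0.3 -1.7] [-0.04 -0.04 -0.05]
```

View pics/s39.png

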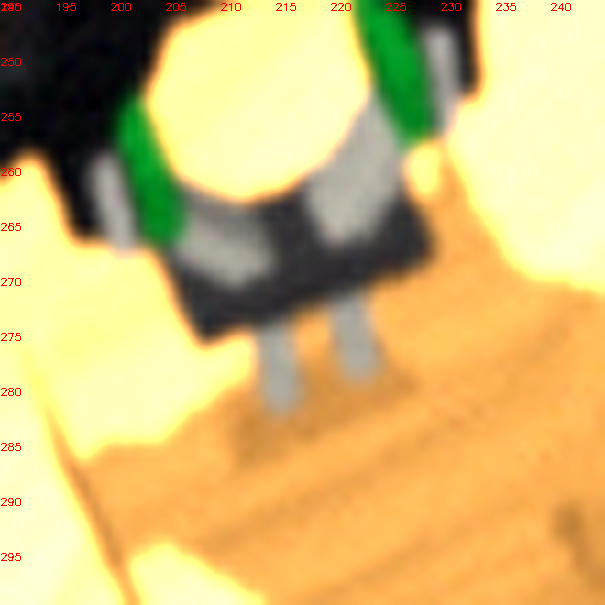

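{"op": "arm_command", "data": {"commands": [[0,0,4,0],[0,0,8,0],[0,0,12,0],[0,0,12,0]]}}

```text
t: 20.65
position: [0.5563, 0.1606, 0.1063]
tool_rot: [[-0.853, 0.522, -0.002], [0.522, 0.853, -0.0], [0.001, -0.001, -1.0]]
contact_force: [0.6, 0.5, -2.0]
gripper_width: 0.0583
```

```bash
python3 lk4.py s40
```

```text
20.65 [0.5563 0.1606 0.1063] 0.0583 [ 0.6  0.5 -2. ] [ 0.01 -0.    0.02]
```

View pics/s40.png

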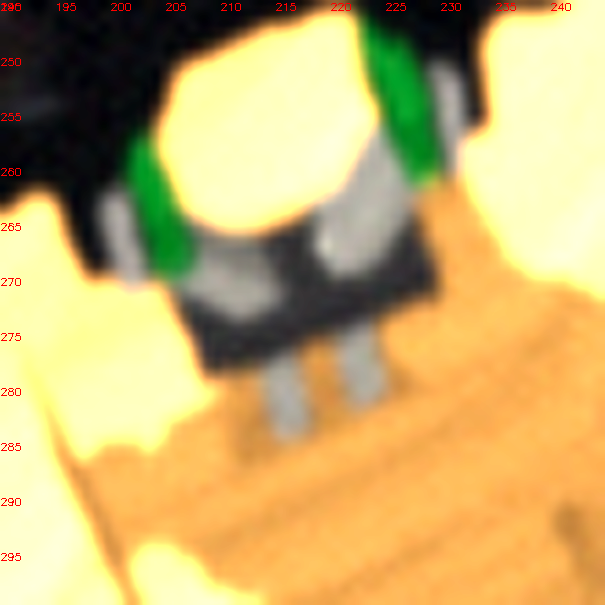

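{"op": "arm_command", "data": {"commands": [[0,0,5,0],[0,0,10,0],[0,0,15,0],[0,0,15,0]]}}

```text
t: 21.1
position: [0.5561, 0.1606, 0.0911]
tool_rot: [[-0.853, 0.522, -0.002], [0.522, 0.853, -0.0], [0.002, -0.001, -1.0]]
contact_force: [0.2, 0.0, -2.5]
gripper_width: 0.0586
```

```bash
python3 lk4.py s41
```

```text
21.1 [0.5561 0.1606 0.0911] 0.0586 [ 0.2  0.  -2.5] [-0.01  0.    0.06]
```

View pics/s41.png

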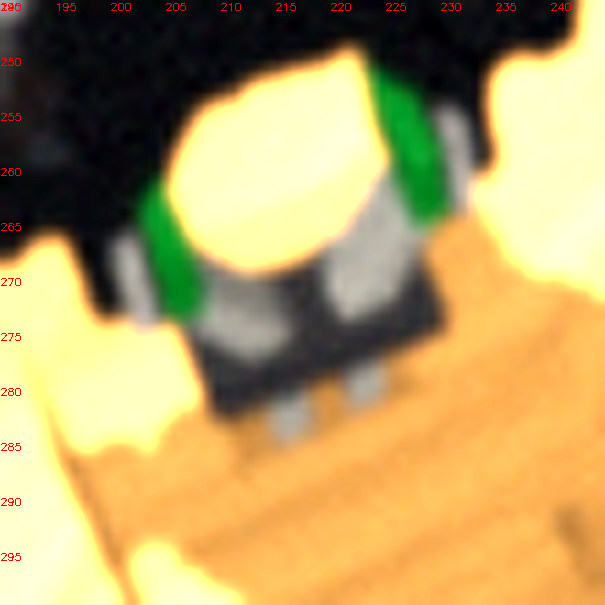

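{"op": "arm_command", "data": {"commands": [[0,0,5,0],[0,0,10,0],[0,0,10,0],[0,0,10,0]]}}

```text
t: 21.55
position: [0.5567, 0.1606, 0.082]
tool_rot: [[-0.853, 0.522, -0.001], [0.522, 0.853, -0.0], [0.0, -0.0, -1.0]]
contact_force: [-0.5, -0.7, -1.6]
gripper_width: 0.0587
```

```bash
python3 lk4.py s42
```

```text
21.55 [0.5567 0.1606 0.082 ] 0.0587 [-0.5 -0.7 -1.6] [-0.    0.02  0.01]
```

View pics/s42.png

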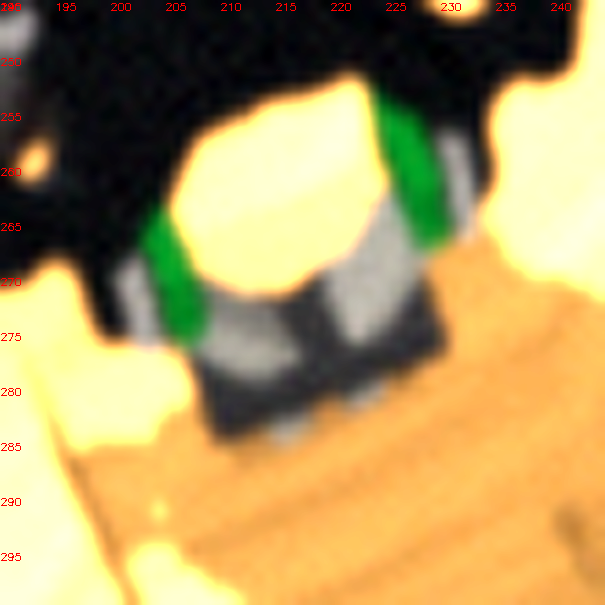

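{"op": "arm_command", "data": {"commands": [[0,0,2,0],[0,0,4,0],[0,0,5,0],[0,0,5,0]]}}

```text
t: 22.0
position: [0.5567, 0.1607, 0.077]
tool_rot: [[-0.853, 0.522, -0.0], [0.522, 0.853, -0.0], [0.0, -0.0, -1.0]]
contact_force: [-0.3, -1.4, -1.7]
gripper_width: 0.0588
```

```bash
python3 lk4.py s43
```

```text
22.0 [0.5567 0.1607 0.077 ] 0.0588 [-0.3 -1.4 -1.7] [ 0.02 -0.   -0.07]
```

View pics/s43.png

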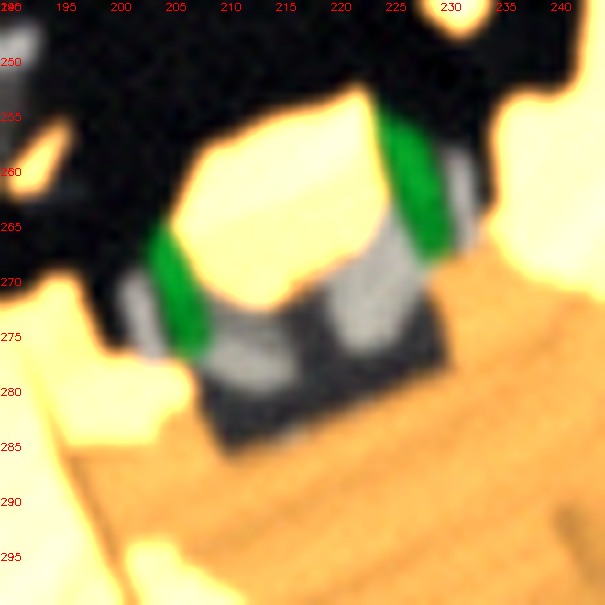

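{"op": "arm_command", "data": {"commands": [[0,0,1,0],[0,0,2,0],[0,0,2,0],[0,0,2,0]]}}

```text
t: 22.45
position: [0.5569, 0.1606, 0.0752]
tool_rot: [[-0.853, 0.522, -0.0], [0.522, 0.853, 0.0], [0.0, -0.0, -1.0]]
contact_force: [1.2, -0.6, -2.5]
gripper_width: 0.0585
```

{"op": "arm_command", "data": {"commands": [[0,0,1,0],[0,0,1.5,0],[0,0,1.5,0]]}}

```text
t: 22.75
position: [0.5568, 0.1607, 0.0736]
tool_rot: [[-0.853, 0.522, -0.0], [0.522, 0.853, -0.0], [0.0, -0.0, -1.0]]
contact_force: [-0.5, 0.3, -1.6]
gripper_width: 0.0586
```

```bash
python3 lk4.py s44
```

```text
22.75 [0.5568 0.1607 0.0736] 0.0586 [-0.5  0.3 -1.6] [ 0.02 -0.02  0.03]
```

View pics/s44.png

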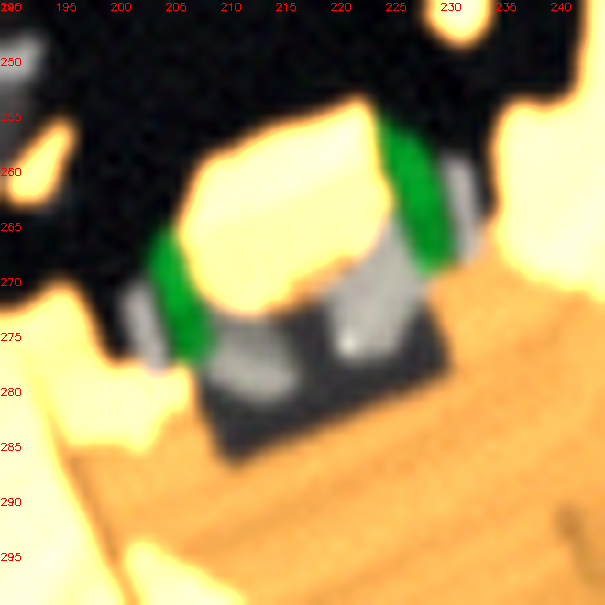

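{"op": "arm_command", "data": {"commands": [[0,0,1,0],[0,0,2,0],[0,0,2,0]]}}

```text
t: 23.1
position: [0.5567, 0.1606, 0.0715]
tool_rot: [[-0.853, 0.522, -0.0], [0.522, 0.853, -0.0], [0.0, -0.0, -1.0]]
contact_force: [0.1, -0.3, -2.4]
gripper_width: 0.0581
```

{"op": "arm_command", "data": {"commands": [[0,0,1,0],[0,0,1,0],[0,0,1,0]]}}

```text
t: 23.4
position: [0.5571, 0.1606, 0.0711]
tool_rot: [[-0.853, 0.522, 0.001], [0.522, 0.853, -0.0], [-0.001, 0.0, -1.0]]
contact_force: [-0.7, -1.0, 2.8]
gripper_width: 0.0584
```

{"op": "arm_command", "data": {"commands": [[0,0,0,0],[0,0,0,0],[0,0,0,0],[0,0,0,0],[0,0,0,0]], "grip": 72}}

```text
t: 23.9
position: [0.5569, 0.1607, 0.0706]
tool_rot: [[-0.853, 0.522, -0.0], [0.522, 0.853, 0.0], [0.0, 0.0, -1.0]]
contact_force: [0.3, 0.8, 0.5]
gripper_width: 0.072
```

```bash
python3 lk4.py s45
```

```text
23.9 [0.5569 0.1607 0.0706] 0.072 [0.3 0.8 0.5] [ 0.05 -0.03 -0.02]
```

View pics/s45.png

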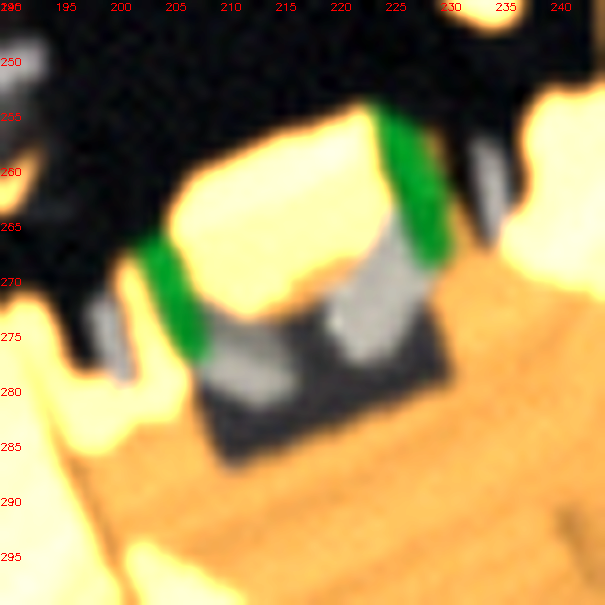

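The pliers are free and standing upright on the block. I'll go straight up and clear.

{"op": "arm_command", "data": {"commands": [[0,0,-15,0],[0,0,-40,0],[0,0,-80,0],[0,0,-120,0],[0,0,-150,0],[0,0,-150,0],[0,0,-150,0]]}}

```text
t: 24.65
position: [0.5571, 0.1607, 0.2212]
tool_rot: [[-0.853, 0.522, 0.001], [0.522, 0.853, 0.0], [-0.001, 0.001, -1.0]]
contact_force: [0.6, 0.1, -0.6]
gripper_width: 0.0724
```

{"op": "arm_command", "data": {"commands": [[250,160,0,0],[250,160,0,0],[250,160,0,0],[250,160,0,0],[250,160,0,0],[250,160,0,0],[250,160,0,0],[250,160,0,0],[250,160,0,0]], "grip": 85}}

```text
t: 25.55
position: [0.4271, 0.4266, 0.2193]
tool_rot: [[-0.853, 0.523, -0.002], [0.523, 0.853, -0.002], [0.001, -0.003, -1.0]]
contact_force: [0.6, -0.8, 0.1]
gripper_width: 0.085
```

Run:
```python
from h import *
s=sense();print(s['t'],s['position'],s['contact_force'])
a=capture('side')[:,:,::-1];cv2.imwrite('pics/s46.png',a)
b=capture('top')[:,:,::-1];cv2.imwrite('pics/t46.png',b)
cv2.imwrite('pics/z46.png',np.hstack([big(a,285,160,60,60,6),big(a,190,240,60,60,6)]))
cv2.imwrite('pics/y46.png',np.hstack([big(b,300,195,60,60,6),big(b,185,180,60,60,6)]))
```

```text
25.55 [0.42714817 0.4265942  0.21927172] [ 0.56974385 -0.81309319  0.11425405]
```

View pics/s46.png

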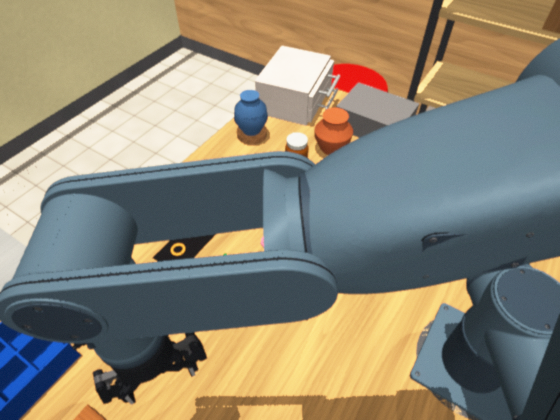

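View pics/z46.png

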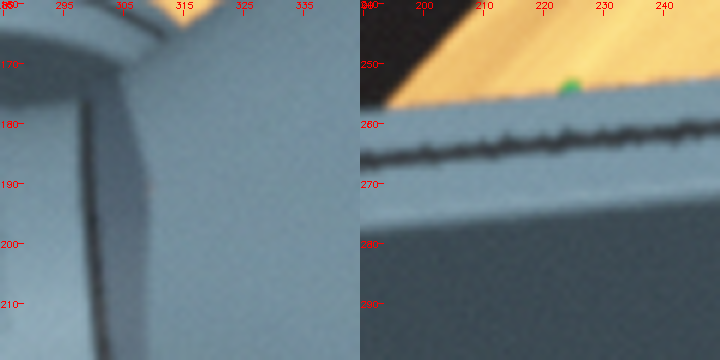

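View pics/y46.png

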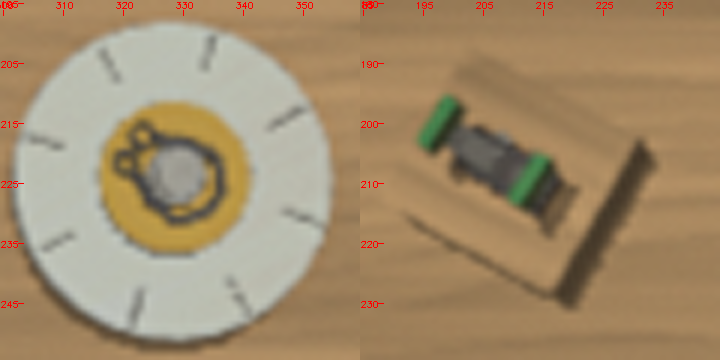

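The side view is blocked by the arm, so I'll move back toward the start pose for a last look.

{"op": "arm_command", "data": {"commands": [[302,-60,0,0],[302,-60,0,0],[302,-60,0,0],[302,-60,0,0],[302,-60,0,0],[302,-60,0,0],[302,-60,0,0],[302,-60,0,0],[302,-60,0,0]]}}

```text
t: 26.55
position: [0.14, 0.5337, 0.2207]
tool_rot: [[-0.852, 0.523, 0.001], [0.523, 0.852, -0.0], [-0.001, 0.0, -1.0]]
contact_force: [-0.3, 0.5, -1.1]
gripper_width: 0.0848
```

Run:
```python
from h import *
s=sense();print(s['t'],s['position'],s['contact_force'])
a=capture('side')[:,:,::-1];cv2.imwrite('pics/s47.png',a)
cv2.imwrite('pics/z47.png',np.hstack([big(a,285,165,50,50,8),big(a,192,245,50,50,8)]))
```

```text
26.55 [0.13999905 0.53373326 0.22070941] [-0.34091614  0.53637366 -1.12125583]
```

View pics/s47.png

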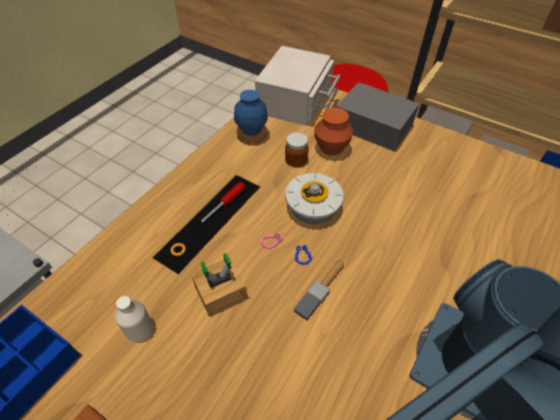

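View pics/z47.png

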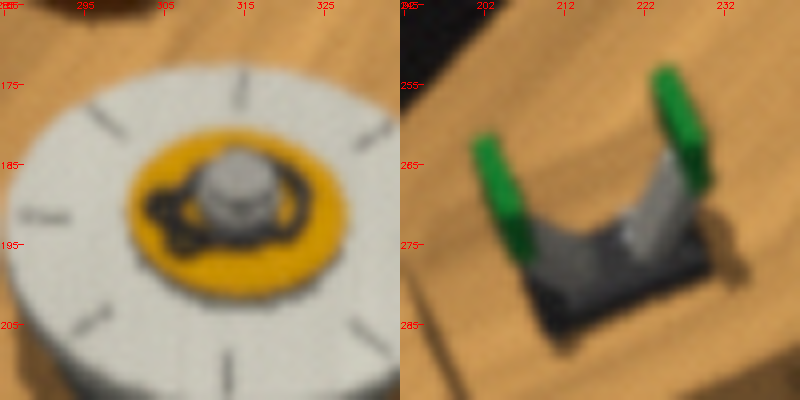

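The side view shows the plate right down, with the nose and collar standing clear above the ring at (315,190). The pliers are upright in the stand at (217,270), and nothing else has visibly moved.

```bash
python3 -c "
from bench import *
print(sign_off())"
```

```text
the job is handed in; nothing more can be done
None
```

The snap ring is in the spindle groove holding the yellow plate down, the pliers are back upright in their stand, and the job is handed in at about 27 s. I spread the ring, pressed it down with about 13 N in all, let it contract under the collar, and drew the tips out.

**Last checks:** In the final pictures the plate is down, with the ring closed under the collar and clearly lower than the nose. The pliers stand as at the start, and the bystanders look unmoved. These are judgements by eye; I had no direct reading of the ring or plate.

**What disagreed or went wrong:**
- **Gripper height:** in the pictures the fingertips stood some 30–40 mm higher than the stated tool geometry implied. I took the grasp height from the pictures instead, so the pliers were held by the upper part of the pads.
- **Returning the pliers:** the first try came down on the stand's top beside the slot, and the force reached about 21 N before I lifted off. They had slid some 10 mm up in the jaws, and I had placed the slot about 5 mm off. I re-measured the slot and the second try went in cleanly.

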